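Load a cover plate, smooth side up, into a bench engraver

ROBOT

A 6-joint arm with a two-finger parallel gripper is mounted at the origin on the work surface. World frame = base frame: x ahead of the robot, y to its left, z up, the work surface at z = 0. Lengths are in mm, angles in rad, forces in N, time in s.
With the tool pointing down it reaches from about 300 to 775 mm from the base axis. Payload 14.6 kg.
Tool frame: the origin (TCP) lies between the finger pads; the fingertips stand 8 mm ahead of it and the grasp point (between the pads) lies 11 mm behind it; z points along the fingers, y is the direction in which the jaws open and shut (so a half turn about z gives the same grasp; the last joint's range is limited). The gripper opens to 94 mm and grips with 3 to 60 N. Pads are 16 mm wide; open, the fingers measure 119 mm over their backs; the gripper's body (75 mm by 177 mm) begins 78 mm behind the grasp point.
Start: joints at [-1.203, 0.3, 1.521, -0, 1.321, -0.067], TCP at [231.668, -498.818, 213.446] pointing down, gripper open.
Joint ranges: [-3.03, 3.03], [-0.79, 2.21], [0.23, 2.52], [-1.04, 4.18], [0, 3.07], [-2.55, 2.55]. Speed limits (rad/s): [2.22, 2.22, 2.57, 3.14, 3.14, 3.14].

INTERFACE

Orientations are given as [roll, pitch, yaw] about the fixed x, y, z axes, in that order (R = Rz(yaw) Ry(pitch) Rx(roll)).
In Python, from cell import manip gives the robot as it stands. The module is installed in compiled form; this text tells all that it offers.
- The arm moves only by the tool send_rows, never from a script. Its argument "series" is a list that holds one entry, the list of rows, each a list of 5 numbers: the opening, from 0 (shut) to 1 (fully open), then the shift along the tool's x, y, z in mm, then the turn about the tool's z in degrees. In form: [[[gripper, dx, dy, dz, roll], ...]]. A call has 1 to 10 rows; each row is the pose to reach, as a shift and turn from the pose commanded when the call began, along the tool's axes at that moment; what a row does not reach only later rows make up. A row lasts 1/10 s, in which the tool goes at most 50 mm and 8.59 degrees, less where a joint would pass 70% of its speed; a pose out of reach is approached as far as the arm can. A call with a gripper value outside its range is refused whole. The fingers move at their own pace and stop on an object; "newtons" is the grip in N (left out, the last holds). Time passes only in rows, so rows that repeat a pose let the fingers close. It gives the time, the measured TCP pose, the force and the opening at its end, in the units of the state.
- manip.read_state(): the state, without advancing time (a new reading comes with each control period).
- manip.camera(name): name is "scene" or "side" or "wrist"; returns a dict with "img" (480x640x3 uint8, red, green, blue), "vfov" (degrees; the focal length in pixels is half the picture's height over the tangent of half this angle, whatever the lens; pixels are square), "cx", "cy" (the principal point, pixels), "pose" (4x4, takes a point from camera to world coordinates); the wrist camera has in their place "T_tool_cam" (4x4, takes a point from camera to tool coordinates, whose origin is the TCP and whose axes are the flange's). Camera axes: x right, y down, z forward; pixel columns grow to the right and rows downward; lengths in mm; the calibration is good to about 2 mm. A picture is of the moment at which its call begins: read the wrist's pose just before it. There is no depth.
- manip.sign_off(): hands the job in, once; it reports no verdict.
Trained networks look in a picture, given as the dict that the camera call returned (one of the last four; its "shot" number tells which), for a name from the list of things; names that differ only in an ending like _2 or _b are one class to them, and where a whole thing is asked for, a point or a joint stands for the part that bears it (a point fixed in the world has none). Each returns a list of dicts, best first, with "conf" (0 to 1); they miss things now and then, are a little off and sometimes report something else, mostly with a low value. They report only what shows in the picture. A call takes as long as a camera call. They do not tell look-alikes from the thing itself.
- manip.find_in(target, picture): "rect" ([left, top, width, height] in pixels, round what is visible of it).
- manip.silhouettes(target, picture): "pixels" (480x640 bool, what is visible of it) and "rect" ([left, top, width, height] in pixels, round what is visible of it).
The state is a dict: "clock": time; "joints": joint angles; "qd": joint speeds; "effort": joint torques, N m; "eef_pos": TCP position; "eef_rot": TCP orientation; "wrist_force": force on the tool from outside, world axes, zero at the start; "moment": the same for the moment, N m; "finger_gap": finger opening in mm.
Only numpy, scipy, OpenCV 4.12 (cv2) and the standard library are available. Lean on these libraries where they do the work, as an engineer would, in place of code of your own. Each camera call takes 0.05 s, during which the arm holds its last target. There are 200 camera calls.

TASK

The e-bike cover plate lies ribbed side up on the low ledge beside the engraver's feed table. First swing the engraver's door (bar handle) wide open; then turn the plate over, tipping it across the step onto the feed table, so that its smooth side faces up and it lies flat there, slide it along the feed table until it is wholly inside the engraver, and shut the door fully. Do not disturb the spray can, the pedal or the screwdriver.

Things in the scene. Friction and masses are not known exactly. Their poses are not given: they have to be found in the camera images.
- engraver: Bench engraver, fixed: a white and grey box 260 deep, 300 wide, 240 high, feed table in front. Origin: bench level, in the plane of the box's front, below the middle of the door opening; x into the machine, y left as seen from the robot, z up. Below, mm in this frame. Box x 0 to 260, y -190 to 110, controls right of y -98. Feed table x -170 to 0, y -50 to 100, top z 60
- chamber (a point): Point on the chamber floor, at x 100, y 0, z 60 of the engraver frame. Chamber: x 0 to 248, y -98 to 98, floor z 60 (level with the feed table), ceiling z 228, open to the front
- step (a point): Middle of the top edge of the step along the feed table's right side, at x -85, y -50, z 60 of the engraver frame. The step is an upright face 14 high, running along x from -170 to 0. Right of it is the loading ledge: y -120 to -50, top z 46, solid to the bench; right of y -120 is bare bench (z 0)
- door (a joint): Door angle in rad: 0 shut, grows as it swings towards the robot and then left, stop at 1.9. Black door with amber window, 196 wide, 160 high (z 65 to 225), 15 thick, hinged on an upright axis at its left edge; light friction (0.05 N m), it stays where it is left. Shut, it covers x -15 to 0, y -98 to 98 of the engraver frame
- door_handle (a point): Middle of the door's bar handle (z 160): an upright round steel bar, 11 diameter, 107 long (z 106 to 214), its axis 35 in front of the door's outer face, 166 from the hinge line along the door; held by two posts 41 above and below the middle
- door_hinge (a point): Point on the hinge line at mid height (z 145), at x -15, y 98 of the engraver frame: in the plane of the door's outer face, at its left edge
- plate: Aluminium cover plate 120 (its x) by 95 (its y) by 12 thick, about 0.22 kg. Origin at its middle; z points out of the ribbed face (rim 7 high, ribs, four dark bosses); the other face is plain. Starts ribbed face up, its x along the engraver's x within 0.05 rad, one long edge 3 to 15 mm from the step, the other overhanging the ledge by 28 to 40, free space below
- can: Grey spray can standing on the bench, 58 diameter, 150 high; origin at its base. Leave alone
- pedal: Black platform pedal lying on the bench, 100 by 96 by 18, its spindle sticking out along y; origin under its middle. Leave alone
- screwdriver: Screwdriver with black handle, lying on the bench, about 200 long. Leave alone
Not all that is in view belongs to the job. What is meant by the plate is not blue or orange, and is the smaller of those in its own colour.

How it is judged (in metres and radians):
On the way, in this order (a step that is already met when the one before it is completed fails the run):
1. the door is swung wide open (at least 75 degrees) (value of joint door above 1.31 rad), for 0.2 s.
2. the plate lies flat on the feed table, smooth face up, at rest (angle between plate's own z axis and vertical above 3 rad and z of plate in the frame of engraver between 0.06 and 0.074 m and y of plate in the frame of engraver above -0.08 m and linear speed of plate below 0.03 m/s and angular speed of plate below 0.3 rad/s), for 0.2 s.
3. the plate has slid into the engraver, smooth face up (angle between plate's own z axis and vertical above 3 rad and x of plate in the frame of engraver between 0.05 and 0.19 m and y of plate in the frame of engraver between -0.06 and 0.06 m and z of plate in the frame of engraver between 0.06 and 0.074 m), for 0.2 s.
4. the door is shut (value of joint door below 0.05 rad), for 0.2 s.
At the end, for the whole second after the job is handed in: The plate lies flat on the chamber floor, smooth face up (within 8 degrees), at rest, its middle at least 50 mm behind the front plane and within 60 mm of the chamber's centre line, and the door is shut to within 0.05 rad (all of step 3 and linear speed of plate below 0.03 m/s and angular speed of plate below 0.3 rad/s and value of joint door below 0.05 rad); the robot touches nothing.
It fails at once if the can is moved by more than 30 mm (distance of can from where it was at the start of the episode above 0.03 m).
It fails at once if the pedal is moved by more than 30 mm (distance of pedal from where it was at the start of the episode above 0.03 m).
It fails at once if the screwdriver is moved by more than 30 mm (distance of screwdriver from where it was at the start of the episode above 0.03 m).
It also fails if it takes over 72 s, if anything falls off the work surface, if the arm or the gripper's body presses on something with over 40 N, if the wrist force passes 120 N, or if a joint passes its speed limit or range.

## Working session

There is one attempt and no reset: what is moved stays moved. The work goes in short steps, Python scripts to look and compute and a tool call to move; the robot and the scene stay as the last step left them, time stands still between calls to the robot, and variables do not carry over. Pictures are saved under pics/ and viewed, about 8 in all and at most 12, crops included, and the job is handed in when it is done.

Besides the shell and the picture viewer there is one more tool, called after "Request:" in YAML: its name, and indented under it one key for each argument. send_rows: Moves the arm, as the interface text tells. Its arguments: {"type":"object","properties":{"series":{"type":"array"},"newtons":{"type":"number"}},"required":["series"]}

```bash
mkdir -p pics; python3 - <<'E'
from cell import manip
import cv2,numpy as np
print(manip.read_state())
for n in ["scene","side"]:
    p=manip.camera(n); cv2.imwrite(f"pics/{n}0.png",p["img"][:,:,::-1])
    print(n,p["vfov"],p["cx"],p["cy"],np.round(p["pose"],4).tolist())
    for t in ["plate","engraver","door","door_handle","can","pedal","screwdriver"]:
        print(t,[(np.round(d["rect"]).tolist(),round(d["conf"],2)) for d in manip.find_in(t,p)][:4])
E
```

```text
{'clock': 0.0, 'joints': array([-1.20259623e+00,  3.00464037e-01,  1.52155886e+00, -2.90376872e-05,
        1.32072404e+00, -6.66037782e-02]), 'qd': array([-0.00116696, -0.00054325, -0.00220085,  0.00086918,  0.00128952,
       -0.00231309]), 'effort': array([ 7.20371918e-04, -5.31806159e+01, -3.52735269e+01,  7.08260201e-02,
        2.45514867e-02, -6.39626455e-05]), 'eef_pos': array([ 231.57591234, -498.59405411,  212.89960845]), 'eef_rot': array([-3.14043906e+00, -4.87589794e-05,  4.34811047e-01]), 'wrist_force': array([-0.69959425, -0.02889676,  0.37748255]), 'moment': array([-0.00879905, -0.00283144,  0.0017067 ]), 'finger_gap': 94.21071036718615}
scene 43.516699256441605 316.7997544006016 246.9620771495857 [[-0.8469, -0.3547, 0.3961, 63.4453], [-0.5317, 0.5745, -0.6223, 835.2021], [-0.0068, -0.7376, -0.6752, 1012.2692], [0.0, 0.0, 0.0, 1.0]]
plate [([425.0, 234.0, 57.0, 58.0], 0.79), ([331.0, 354.0, 75.0, 64.0], 0.75), ([137.0, 284.0, 76.0, 62.0], 0.75), ([335.0, 229.0, 63.0, 45.0], 0.65)]
engraver [([179.0, 118.0, 217.0, 214.0], 0.93)]
door [([282.0, 181.0, 69.0, 96.0], 0.55)]
door_handle [([278.0, 180.0, 70.0, 100.0], 0.72)]
can [([356.0, 149.0, 18.0, 59.0], 0.86)]
pedal [([407.0, 190.0, 48.0, 36.0], 0.86)]
screwdriver [([226.0, 353.0, 73.0, 58.0], 0.69)]
side 46.93503813418194 307.7088838225482 236.9401049996108 [[-0.9238, -0.2734, 0.2682, 274.7696], [-0.3829, 0.6449, -0.6614, 767.1467], [0.0078, -0.7137, -0.7004, 925.8819], [0.0, 0.0, 0.0, 1.0]]
plate [([116.0, 292.0, 91.0, 78.0], 0.8), ([321.0, 213.0, 62.0, 43.0], 0.76), ([407.0, 212.0, 69.0, 54.0], 0.63), ([340.0, 346.0, 83.0, 72.0], 0.56)]
engraver [([154.0, 105.0, 232.0, 218.0], 0.84)]
door [([273.0, 167.0, 66.0, 110.0], 0.71), ([325.0, 129.0, 24.0, 58.0], 0.43)]
door_handle [([270.0, 165.0, 71.0, 112.0], 0.8)]
can [([328.0, 129.0, 22.0, 59.0], 0.96)]
pedal [([372.0, 164.0, 55.0, 36.0], 0.86)]
screwdriver [([221.0, 366.0, 93.0, 56.0], 0.61)]
```

View pics/scene0.png

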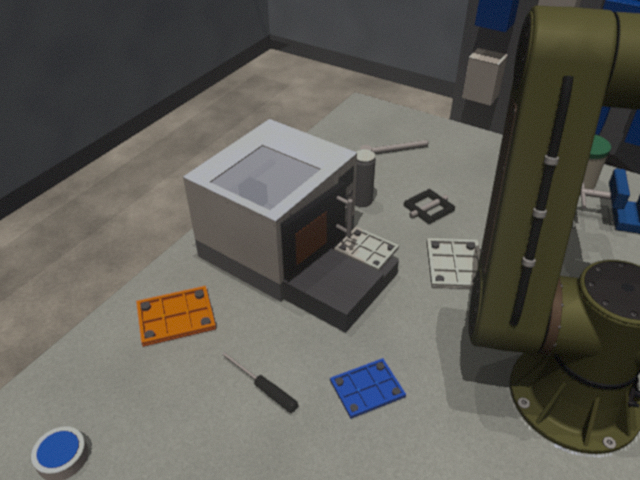

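View pics/side0.png

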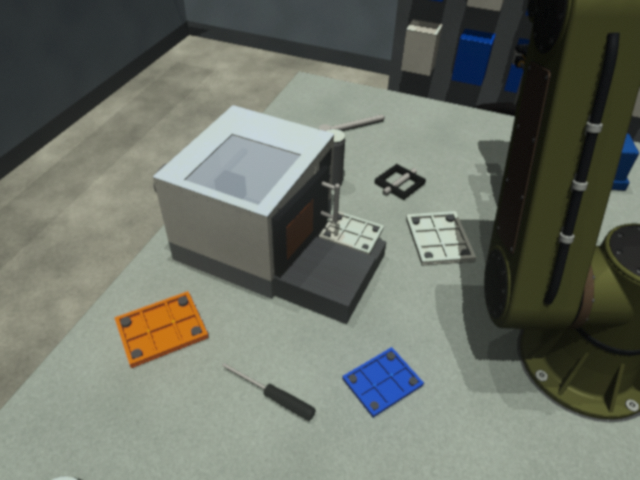

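```bash
python3 - <<'E'
import cv2,numpy as np
a=cv2.imread("pics/scene0.png")[110:330,180:410];b=cv2.imread("pics/side0.png")[95:325,150:390]
a=cv2.resize(a[70:],None,fx=3.4,fy=3.4,interpolation=cv2.INTER_CUBIC)
cv2.imwrite("pics/c1.png",a); print(a.shape)
b=cv2.resize(b[70:],None,fx=3.3,fy=3.3,interpolation=cv2.INTER_CUBIC)
cv2.imwrite("pics/c2.png",b); print(b.shape)
E
```

```text
(510, 782, 3)
(528, 792, 3)
```

View pics/c1.png

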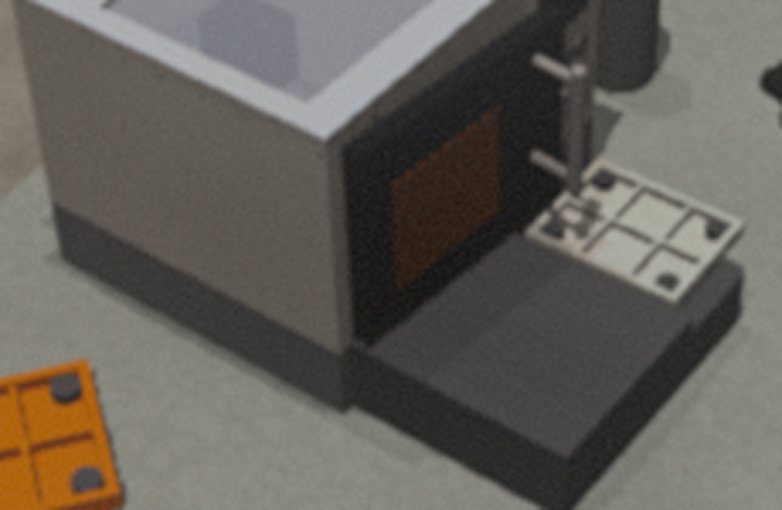

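View pics/c2.png

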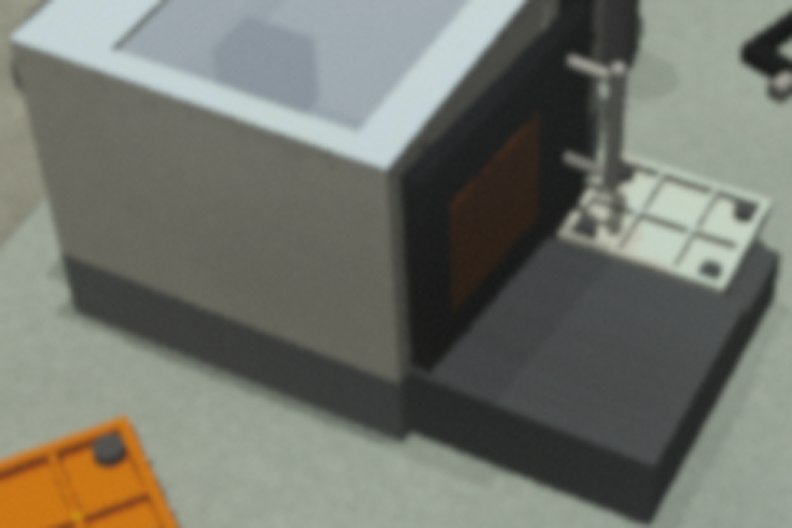

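```bash
cat > h.py <<'E'
import numpy as np
from scipy.optimize import least_squares
from scipy.spatial.transform import Rotation as R
class Cam:
    def __init__(s,vf,cx,cy,T): s.f=240/np.tan(np.radians(vf)/2); s.c=np.array([cx,cy]); s.T=np.array(T)
    def proj(s,P):
        q=(np.atleast_2d(P)-s.T[:3,3])@s.T[:3,:3]; return s.f*q[:,:2]/q[:,2:]+s.c
    def onz(s,uv,z):
        d=s.T[:3,:3]@np.r_[(np.array(uv)-s.c)/s.f,1]; return s.T[:3,3]+d*(z-s.T[2,3])/d[2]
SC=Cam(43.516699256441605,316.7997544006016,246.9620771495857,[[-0.8469,-0.3547,0.3961,63.4453],[-0.5317,0.5745,-0.6223,835.2021],[-0.0068,-0.7376,-0.6752,1012.2692],[0,0,0,1]])
SI=Cam(46.93503813418194,307.7088838225482,236.9401049996108,[[-0.9238,-0.2734,0.2682,274.7696],[-0.3829,0.6449,-0.6614,767.1467],[0.0078,-0.7137,-0.7004,925.8819],[0,0,0,1]])
def Z(a): c,s=np.cos(a),np.sin(a); return np.array([[c,-s,0],[s,c,0],[0,0,1]])
def w(e,P): return np.atleast_2d(P)@Z(e[2]).T+[e[0],e[1],0]   # engraver->world
def inv(e,P): return (np.atleast_2d(P)-[e[0],e[1],0])@Z(e[2])
E
python3 - <<'E'
from h import *
A=[((0,110,240),(323,138)),((-170,100,60),(568,455)),((-170,100,0),(560,508)),((0,110,0),(345,408)),((-170,-50,60),(690,322)),((260,110,0),(62,258))]
B=[((0,110,240),(388,170)),((260,110,240),(12,42)),((0,110,0),(405,440)),((260,110,0),(75,308)),((-170,100,60),(655,465)),((-170,100,0),(648,522))]
PA=np.array([p for p,_ in A],float);UA=np.array([u for _,u in A])/3.4+180
PB=np.array([p for p,_ in B],float);UB=np.array([u for _,u in B])/3.3+[150,165]
f=lambda e:np.r_[(SC.proj(w(e,PA))-UA).ravel(),(SI.proj(w(e,PB))-UB).ravel()]
r=least_squares(f,[500,0,0],loss="soft_l1");e=r.x
print("eng",e);print(np.round(f(e).reshape(-1,2),1).tolist())
for nm,C,Q in [("sc",SC,np.array([(672,302),(744,225),(612,163),(525,235)])/3.4+180),("si",SI,np.array([(723,290),(772,203),(560,237)])/3.3+[150,165])]:
    print(nm,[np.round(inv(e,C.onz(q,58))[0],1).tolist() for q in Q])
for n,p in [("can",(365,207)),("pedal",(431,208)),("plate2",(453,263))]:
    print(n,SC.onz(p,0)); print(inv(e,SC.onz(p,0)))
np.save("e.npy",e)
E
```

```text
eng [ 6.20992378e+02 -1.18336145e+01 -6.56062958e-02]
[[1.3, -0.7], [0.2, -0.1], [1.8, 2.7], [0.4, 1.0], [1.6, -2.3], [0.7, -0.4], [-0.9, -0.6], [-1.3, -1.5], [-1.1, 0.4], [-0.6, 0.7], [-0.6, 0.1], [-0.1, 1.0]]
sc [[-150.4, -52.7, 58.0], [-151.1, -146.3, 58.0], [-41.1, -148.7, 58.0], [-33.6, -50.1, 58.0]]
si [[-152.7, -57.1, 58.0], [-152.0, -150.4, 58.0], [-35.0, -53.8, 58.0]]
can [ 631.64071413 -300.42633716    0.        ]
[[  29.54534814 -287.27377017    0.        ]]
pedal [ 4.79239027e+02 -3.89289028e+02 -1.13686838e-13]
[[-1.16702703e+02 -3.85936628e+02 -1.13686838e-13]]
plate2 [ 346.61334913 -222.12277089    0.        ]
[[-260.00235392 -227.82483813    0.        ]]
```

```bash
cat >> h.py <<'E'
e=np.load("e.npy") if __import__("os").path.exists("e.npy") else None
def rows(s,targets):  # targets: (engraver x,y,z,yaw_eng) of TCP -> tool shifts
    p=np.array(s["eef_pos"]);y=s["eef_rot"][2];o=[]
    for t in targets:
        d=w(e,np.array(t[:3],float))[0]-p; a=(t[3]+e[2]-y+np.pi)%(2*np.pi)-np.pi
        o.append([round(float(v),1) for v in (np.cos(y)*d[0]+np.sin(y)*d[1],np.sin(y)*d[0]-np.cos(y)*d[1],-d[2],-np.degrees(a))])
    return o
def here(s): 
    q=inv(e,s["eef_pos"])[0]; return np.round(np.r_[q,s["eef_rot"][2]-e[2]],3)
def handle(t): return np.array([-15-166*np.sin(t)-35*np.cos(t),98-166*np.cos(t)+35*np.sin(t)])
E
python3 -c "
from h import *;from cell import manip
s=manip.read_state();print(rows(s,[(*handle(0),320,np.pi)]))"
```

```text
[[481.7, -242.0, -106.6, -151.3]]
```

Request:
send_rows:
  series:
    - [[1,0,0,-80,-30],[1,100,-50,-107,-60],[1,482,-242,-107,-151],[1,482,-242,-107,-151],[1,482,-242,-107,-151],[1,482,-242,-107,-151],[1,482,-242,-107,-151],[1,482,-242,-107,-151],[1,482,-242,-107,-151],[1,482,-242,-107,-151]]

```text
clock: 1.8
eef_pos: [508.3, -149.4, 314.2]
eef_rot: [3.141, 0.0, 1.941]
wrist_force: [-0.3, -0.8, -0.5]
finger_gap: 93.6
```

Request:
send_rows:
  series:
    - [[1,0,0,0,0],[1,0,0,0,0],[1,0,0,0,0]]

```text
clock: 2.1
eef_pos: [506.9, -152.1, 313.7]
eef_rot: [-3.141, -0.0, 1.933]
wrist_force: [-0.2, 0.7, 0.7]
finger_gap: 94.1
```

```bash
python3 -c "
from h import *;from cell import manip
s=manip.read_state();print(here(s),s['clock'],s['joints'],rows(s,[(*handle(0),320,np.pi)]))"
```

```text
[-104.656 -147.435  313.743    1.998] 2.1 [-3.60629657e-01  1.96404277e-01  1.41911552e+00 -1.58363270e-04
  1.52625308e+00 -7.22546101e-01] [[49.6, 82.7, -6.3, -65.5]]
```

Request:
send_rows:
  series:
    - [[1,50,83,-6,-66],[1,50,83,-6,-66],[1,50,83,-6,-66],[1,50,83,-6,-66],[1,50,83,-6,-66],[1,50,83,-6,-66],[1,50,83,-6,-66],[1,50,83,-6,-66],[1,50,83,-6,-66]]

```text
clock: 3.0
eef_pos: [566.7, -76.5, 320.0]
eef_rot: [-3.141, 0.0, 3.085]
wrist_force: [0.2, 0.3, 0.2]
finger_gap: 93.6
```

```bash
python3 - <<'E'
from h import *;from cell import manip;import cv2
s=manip.read_state();p=manip.camera("wrist")
print(here(s),s['clock'],rows(s,[(*handle(0),320,np.pi),(*handle(0),199,np.pi)]))
T=np.eye(4);T[:3,:3]=R.from_euler("xyz",s["eef_rot"]).as_matrix();T[:3,3]=s["eef_pos"]
C=Cam(p["vfov"],p["cx"],p["cy"],T@p["T_tool_cam"]);print(np.round(p["T_tool_cam"],3).tolist())
im=p["img"][:,:,::-1].copy()
def dot(P,c):
    for u in C.proj(w(e,np.array(P,float))): 
        if abs(u).max()<2000: cv2.circle(im,tuple(int(v) for v in u),4,c,2)
dot([(-50,-68,214),(-50,-68,106)],(0,0,255))
dot([(-170,-50,60),(-170,100,60),(0,-50,60),(-170,-120,46),(0,-120,46)],(0,255,0))
dot([(0,-190,240),(0,110,240)],(255,0,0))
cv2.imwrite("pics/w1.png",im)
E
```

```text
[-49.944 -68.088 319.956   3.151] 3.0 [[0.1, 0.1, -0.0, 0.5], [0.1, 0.1, 121.0, 0.5]]
[[-0.0, -0.972, -0.234, 68.032], [1.0, -0.0, 0.0, -0.032], [-0.0, -0.234, 0.972, -171.597], [0.0, 0.0, 0.0, 1.0]]
```

View pics/w1.png

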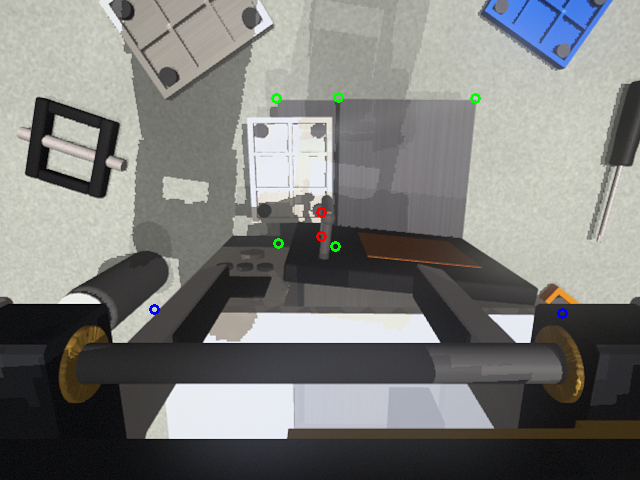

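```bash
python3 -c "
import cv2
a=cv2.imread('pics/w1.png')[100:270,225:425];cv2.imwrite('pics/w1c.png',cv2.resize(a,None,fx=3.5,fy=3.5,interpolation=cv2.INTER_CUBIC))"
```

```text
(no output)
```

View pics/w1c.png

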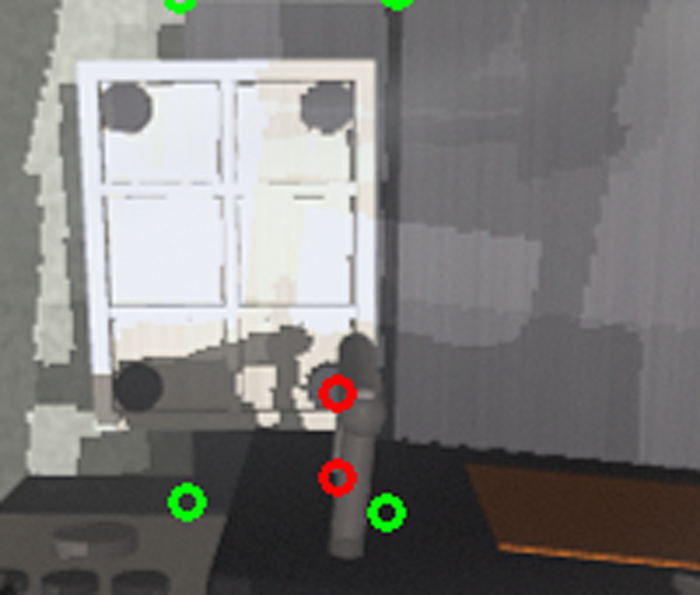

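```bash
python3 - <<'E'
from h import *;from cell import manip
s=manip.read_state()
T=np.eye(4);T[:3,:3]=R.from_euler("xyz",s["eef_rot"]).as_matrix();T[:3,3]=s["eef_pos"]
K=np.array([[-0.0,-0.972,-0.234,68.032],[1,0,0,-0.032],[0,-0.234,0.972,-171.597],[0,0,0,1]])
p=manip.camera("wrist");C=Cam(p["vfov"],p["cx"],p["cy"],T@p["T_tool_cam"])
for t in (0,.05,.08,.1,.13,.16):
    h=handle(t);print(t,np.round(h,1),np.round(C.proj(w(e,[(*h,106),(*h,214)])),0).tolist())
for z,q in((106,(326.7,198.6)),(214,(328.4,220))): print(inv(e,C.onz(q,z)))
q=np.array([(97,62),(375,62),(95,425),(375,330)])
cor=np.array([(78,62),(375,62),(98,425)])/3.5+[225,100]
print([np.round(inv(e,C.onz(c,58))[0],1).tolist() for c in cor])
h=handle(.1);print(rows(s,[(*h,199,np.pi-.1)]))
E
```

```text
0 [-50. -68.] [[321.0, 212.0], [321.0, 236.0]]
0.05 [-58.3 -66. ] [[323.0, 204.0], [324.0, 226.0]]
0.08 [-63.2 -64.7] [[324.0, 200.0], [325.0, 220.0]]
0.1 [-66.4 -63.7] [[325.0, 197.0], [327.0, 216.0]]
0.13 [-71.2 -62.1] [[327.0, 192.0], [329.0, 209.0]]
0.16 [-76.  -60.3] [[329.0, 187.0], [331.0, 203.0]]
[[-64.29319744 -62.13016252 106.        ]]
[[-62.94406743 -62.4136682  214.        ]]
[[-147.9, -150.9, 58.0], [-148.4, -56.1, 58.0], [-29.8, -148.9, 58.0]]
[[16.5, 4.3, 120.9, 6.1]]
```

Request:
send_rows:
  series:
    - [[1,14,4.5,40,5],[1,14,4.5,75,5],[1,14,4.5,105,5],[1,14,4.5,130,5],[0,14,4.5,130,5],[0,14,4.5,130,5],[0,14,4.5,130,5],[0,14,4.5,130,5],[0,14,4.5,130,5],[0,14,4.5,130,5]]
  newtons: 20

```text
clock: 4.1
eef_pos: [553.5, -69.8, 190.3]
eef_rot: [-3.142, 0.001, 2.999]
wrist_force: [-0.1, 0.8, 0.0]
finger_gap: 49.2
```

```bash
python3 - <<'E'
from h import *;from cell import manip
s=manip.read_state();print(here(s),s['finger_gap'],s["wrist_force"])
for r in rows(s,[(*handle(t),190,np.pi-t) for t in np.linspace(.085,1.85,31)[1:]]):print(r)
E
```

```text
[-63.504 -62.283 190.284   3.065] 49.231265206608526 [-0.1064607   0.7959232   0.02937778]
[10.0, 0.3, 0.3, 3.8]
[19.5, 3.2, 0.3, 7.2]
[28.8, 6.8, 0.3, 10.6]
[37.9, 10.9, 0.3, 14.0]
[46.8, 15.5, 0.3, 17.3]
[55.3, 20.6, 0.3, 20.7]
[63.6, 26.2, 0.3, 24.1]
[71.5, 32.3, 0.3, 27.4]
[79.0, 38.9, 0.3, 30.8]
[86.1, 45.9, 0.3, 34.2]
[92.8, 53.3, 0.3, 37.6]
[99.1, 61.0, 0.3, 40.9]
[104.9, 69.2, 0.3, 44.3]
[110.2, 77.6, 0.3, 47.7]
[115.0, 86.4, 0.3, 51.0]
[119.3, 95.4, 0.3, 54.4]
[123.0, 104.6, 0.3, 57.8]
[126.2, 114.1, 0.3, 61.2]
[128.8, 123.7, 0.3, 64.5]
[130.9, 133.5, 0.3, 67.9]
[132.4, 143.4, 0.3, 71.3]
[133.3, 153.3, 0.3, 74.6]
[133.6, 163.3, 0.3, 78.0]
[133.3, 173.2, 0.3, 81.4]
[132.4, 183.2, 0.3, 84.7]
[131.0, 193.1, 0.3, 88.1]
[128.9, 202.8, 0.3, 91.5]
[126.4, 212.5, 0.3, 94.9]
[123.2, 221.9, 0.3, 98.2]
[119.5, 231.2, 0.3, 101.6]
```

Fingers still closing; wait.

Request:
send_rows:
  series:
    - [[0,0,0,0,0],[0,0,0,0,0],[0,0,0,0,0],[0,0,0,0,0],[0,0,0,0,0],[0,0,0,0,0]]

```text
clock: 4.7
eef_pos: [553.2, -70.4, 189.8]
eef_rot: [-3.14, -0.0, 2.999]
wrist_force: [-2.1, -4.2, 0.4]
finger_gap: 10.4
```

Request:
send_rows:
  series:
    - [[0,10,0.5,0,4],[0,19.5,3,0,7],[0,29,7,0,10.5],[0,38,11,0,14],[0,47,15.5,0,17],[0,55,20.5,0,20.5],[0,63.5,26,0,24],[0,71.5,32.5,0,27.5],[0,79,39,0,31],[0,86,46,0,34]]

```text
clock: 5.7
eef_pos: [475.8, -10.6, 189.8]
eef_rot: [3.138, 0.001, 2.404]
wrist_force: [14.9, 10.6, -8.8]
finger_gap: 10.6
```

```bash
python3 - <<'E'
from h import *;from cell import manip
s=manip.read_state();h=here(s);print(h,s['finger_gap'],s["wrist_force"])
t0=np.arctan2(-(h[0]+15),-(h[1]-98))-np.arctan2(35,166);print(t0)
for r in rows(s,[(*handle(t),190,np.pi-t) for t in np.linspace(t0,1.83,21)[1:]]):print(r)
E
```

```text
[-145.006   -8.291  189.808    2.469] 10.562584667907556 [14.92809599 10.63968512 -8.84065868]
0.6776244066659709
[9.9, 0.7, -0.2, 3.6]
[19.2, 3.5, -0.2, 6.9]
[28.3, 7.0, -0.2, 10.2]
[37.3, 10.9, -0.2, 13.5]
[46.0, 15.4, -0.2, 16.8]
[54.4, 20.3, -0.2, 20.1]
[62.6, 25.7, -0.2, 23.4]
[70.4, 31.6, -0.2, 26.7]
[77.8, 37.9, -0.2, 30.0]
[84.9, 44.7, -0.2, 33.3]
[91.6, 51.8, -0.2, 36.6]
[97.8, 59.3, -0.2, 39.9]
[103.7, 67.2, -0.2, 43.2]
[109.0, 75.3, -0.2, 46.5]
[113.9, 83.8, -0.2, 49.8]
[118.3, 92.5, -0.2, 53.1]
[122.1, 101.5, -0.2, 56.4]
[125.5, 110.7, -0.2, 59.7]
[128.3, 120.1, -0.2, 63.0]
[130.5, 129.6, -0.2, 66.3]
```

Request:
send_rows:
  series:
    - [[0,9.5,3,0,3.5],[0,18.5,6,0,7],[0,28,10,0,10],[0,37,14,0,13.5],[0,45.5,18.5,0,17],[0,54,23.5,0,20],[0,62,29,0,23.5],[0,70,34.5,0,26.5],[0,77,41,0,30],[0,84.5,47.5,0,33.5]]

```text
clock: 6.7
eef_pos: [444.5, 80.3, 189.8]
eef_rot: [3.14, 0.0, 1.819]
wrist_force: [11.4, -0.5, -7.2]
finger_gap: 10.7
```

```bash
python3 - <<'E'
from h import *;from cell import manip
s=manip.read_state();h=here(s);print(h,s['finger_gap'],s["wrist_force"]@Z(e[2]))
t0=np.arctan2(-(h[0]+15),-(h[1]-98))-np.arctan2(35,166);print(t0,np.hypot(h[0]+15,h[1]-98))
a=handle(t0);b=h[:2]
for r in rows(s,[(*(handle(t)-a+b),190,np.pi-t) for t in np.linspace(t0,1.8,11)[1:]]):print(r)
E
```

```text
[-182.165   80.343  189.798    1.884] 10.7397048231269 [11.37032332  0.29315597 -7.1506669 ]
1.2577605514181593 168.09493411165013
[8.9, 2.1, -0.2, 3.1]
[17.8, 4.8, -0.2, 6.2]
[26.4, 7.9, -0.2, 9.4]
[34.9, 11.4, -0.2, 12.5]
[43.2, 15.5, -0.2, 15.6]
[51.2, 19.9, -0.2, 18.7]
[59.0, 24.8, -0.2, 21.8]
[66.5, 30.1, -0.2, 24.9]
[73.7, 35.8, -0.2, 28.0]
[80.6, 41.9, -0.2, 31.1]
```

Request:
send_rows:
  series:
    - [[0,9,3,0,3],[0,18,6,0,6],[0,26.5,9,0,9.5],[0,35,12.5,0,12.5],[0,43,16.5,0,15.5],[0,51,21,0,18.5],[0,59,26,0,22],[0,66.5,31,0,25],[0,73.5,37,0,28],[0,80.5,43,0,31]]

```text
clock: 7.7
eef_pos: [465.2, 169.2, 189.8]
eef_rot: [-3.14, -0.0, 1.278]
wrist_force: [-3.3, 1.2, 2.2]
finger_gap: 10.5
```

Request:
send_rows:
  series:
    - [[0.35,0,0,0,0],[0.35,0,0,0,0],[0.35,0,0,0,0],[0.35,0,0,0,0],[0.35,0,0,-30,0],[0.5,0,0,-65,0],[0.5,0,0,-100,0],[0.5,0,0,-100,0]]

```text
clock: 8.5
eef_pos: [466.8, 168.6, 294.3]
eef_rot: [3.135, -0.004, 1.28]
wrist_force: [1.3, 0.4, -0.3]
finger_gap: 46.9
```

```bash
python3 - <<'E'
from h import *;from cell import manip
s=manip.read_state();h=here(s);print(h,s['clock'],s['finger_gap'],s["wrist_force"]@Z(e[2]))
print(rows(s,[(-88,-145,290,np.pi),(-88,-145,230,np.pi)]))
E
```

```text
[-165.668  169.933  294.337    1.346] 8.5 46.85156607106556 [ 1.28088602  0.45284137 -0.26607914]
[[-289.7, 145.9, 4.3, -102.9], [-289.7, 145.9, 64.3, -102.9]]
```

Request:
send_rows:
  series:
    - [[0.5,-290,146,0,-103],[0.5,-290,146,0,-103],[0.5,-290,146,0,-103],[0.5,-290,146,0,-103],[0.5,-290,146,0,-103],[0.5,-290,146,0,-103],[0.5,-290,146,0,-103],[0.5,-290,146,0,-103],[0.5,-290,146,0,-103],[0.5,-290,146,0,-103]]

```text
clock: 9.5
eef_pos: [522.2, -152.0, 288.9]
eef_rot: [-3.141, -0.001, 2.673]
wrist_force: [-0.1, 1.1, -0.6]
finger_gap: 46.7
```

```bash
python3 - <<'E'
from h import *;from cell import manip
s=manip.read_state();h=here(s);print(h,s['clock'],s['finger_gap'])
print(rows(s,[(-88,-145,230,np.pi)]))
E
```

```text
[ -89.379 -146.371  288.865    2.738] 9.5 46.687279046244484
[[-0.7, 1.8, 58.9, -23.1]]
```

Request:
send_rows:
  series:
    - [[0.5,-0.5,2,40,-23],[0.5,-0.5,2,59,-23],[0.5,-0.5,2,59,-23],[0.5,-0.5,2,59,-23],[0.5,-0.5,2,59,-23]]

```text
clock: 10.0
eef_pos: [523.9, -149.8, 230.9]
eef_rot: [-3.141, 0.0, 3.066]
wrist_force: [0.3, -0.0, 0.5]
finger_gap: 46.9
```

```bash
cat >> h.py <<'E'
def wcam(s,p):
    T=np.eye(4);T[:3,:3]=R.from_euler("xyz",s["eef_rot"]).as_matrix();T[:3,3]=s["eef_pos"]
    return Cam(p["vfov"],p["cx"],p["cy"],T@p["T_tool_cam"])
E
python3 - <<'E'
from h import *;from cell import manip;import cv2
s=manip.read_state();p=manip.camera("wrist");C=wcam(s,p);print(here(s))
im=p["img"][:,:,::-1].copy()
# rectify plane z=58 into engraver frame, 3px/mm, x -190..20 (down), y -175..20
g=np.array([(x,y,58.) for x in(-190,10) for y in(-190,60)])
src=C.proj(w(e,g)).astype(np.float32)
k=3;dst=np.float32([((y+190)*k,(x+190)*k) for x,y,_ in g])
H=cv2.getPerspectiveTransform(src,dst);o=cv2.warpPerspective(im,H,(250*k,200*k))
for v in range(-180,60,20):
    cv2.putText(o,str(v),(int((v+190)*k),8),0,.3,(0,0,255),1);cv2.line(o,(int((v+190)*k),10),(int((v+190)*k),20),(0,0,255),1)
for v in range(-180,10,20):
    cv2.putText(o,str(v),(0,int((v+190)*k)),0,.35,(0,0,255),1)
cv2.imwrite("pics/r1.png",o)
E
```

```text
[ -87.86  -144.011  230.863    3.132]
```

View pics/r1.png

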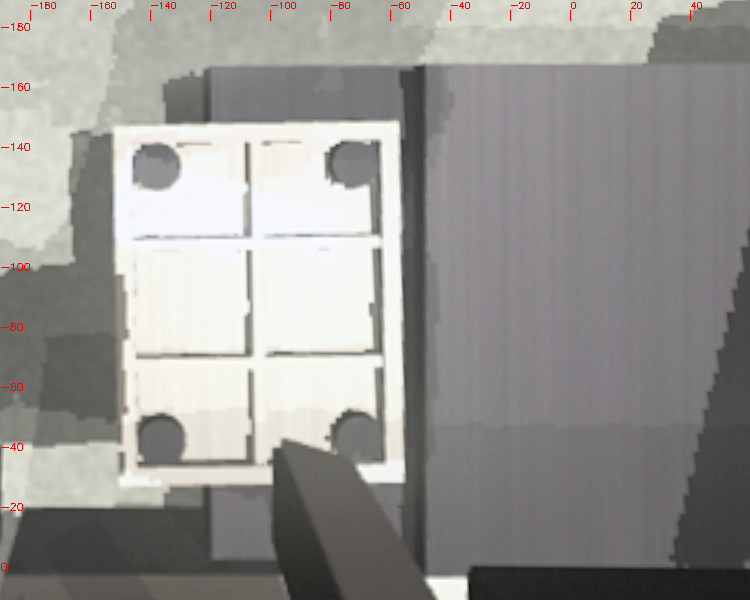

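```bash
python3 - <<'E'
from h import *;from cell import manip
s=manip.read_state()
print(rows(s,[(-91,-148,80,np.pi+.01),(-91,-148,61,np.pi+.01)]))
E
```

```text
[[3.1, -4.0, 151.0, -1.1], [3.1, -4.0, 170.0, -1.1]]
```

Request:
send_rows:
  series:
    - [[0.35,3,-4,40,-1],[0.35,3,-4,80,-1],[0.35,3,-4,115,-1],[0.35,3,-4,140,-1],[0.35,3,-4,155,-1],[0.35,3,-4,163,-1],[0.35,3,-4,167,-1],[0.35,3,-4,169,-1],[0.35,3,-4,169.5,-1],[0.35,3,-4,169.5,-1]]
  newtons: 15

```text
clock: 11.05
eef_pos: [520.9, -153.5, 61.9]
eef_rot: [-3.141, 0.001, 3.086]
wrist_force: [0.2, -0.1, -0.0]
finger_gap: 32.9
```

Request:
send_rows:
  series:
    - [[0,0,0,0,0],[0,0,0,0,0],[0,0,0,0,0],[0,0,0,0,0],[0,0,0,0,0],[0,0,0,0,0]]

```text
clock: 11.65
eef_pos: [520.7, -153.4, 61.4]
eef_rot: [-3.142, 0.0, 3.087]
wrist_force: [-0.7, -0.5, 0.6]
finger_gap: 5.5
```

```bash
python3 - <<'E'
from h import *;from cell import manip
s=manip.read_state();print(here(s),s['finger_gap'],s["wrist_force"])
def tgt(d):
    c,q=np.cos(d),np.sin(d);P=min(-55.5,-50-12*q)
    return (-91,P-92*c+6*q,49+89*q+12*c,np.pi+.01)
for d in range(5,95,5): print(d,np.round(tgt(np.radians(d))[1:3],1),rows(s,[tgt(np.radians(d))])[0])
E
```

```text
[ -90.829 -147.847   61.393    3.152] 5.462796667560213 [-0.66559153 -0.45264573  0.56903324]
5 [-146.6   68.7] [0.2, 1.2, -7.3, 0.0]
10 [-145.1   76.3] [0.1, 2.8, -14.9, 0.0]
15 [-142.8   83.6] [0.1, 5.0, -22.2, 0.0]
20 [-139.9   90.7] [0.1, 7.9, -29.3, 0.0]
25 [-136.3   97.5] [0.0, 11.5, -36.1, 0.0]
30 [-132.7  103.9] [0.0, 15.2, -42.5, 0.0]
35 [-128.8  109.9] [-0.0, 19.0, -48.5, 0.0]
40 [-124.3  115.4] [-0.1, 23.5, -54.0, 0.0]
45 [-119.3  120.4] [-0.1, 28.6, -59.0, 0.0]
50 [-113.7  124.9] [-0.2, 34.1, -63.5, 0.0]
55 [-107.7  128.8] [-0.3, 40.2, -67.4, 0.0]
60 [-101.2  132.1] [-0.3, 46.7, -70.7, 0.0]
65 [-94.3 134.7] [-0.4, 53.5, -73.3, 0.0]
70 [-87.1 136.7] [-0.5, 60.7, -75.3, 0.0]
75 [-79.6 138.1] [-0.6, 68.2, -76.7, 0.0]
80 [-71.9 138.7] [-0.6, 76.0, -77.3, 0.0]
85 [-64.  138.7] [-0.7, 83.8, -77.3, 0.0]
90 [-56. 138.] [-0.8, 91.8, -76.6, 0.0]
```

Request:
send_rows:
  series:
    - [[0,0,0.5,-3.5,0],[0,0,1,-7,0],[0,0,2,-11,0],[0,0,3,-15,0],[0,0,4,-18.5,0],[0,0,5,-22,0],[0,0,6.5,-26,0],[0,0,8,-29.5,0],[0,0,8,-29.5,0]]

```text
clock: 12.55
eef_pos: [521.3, -145.3, 91.4]
eef_rot: [-3.141, 0.001, 3.087]
wrist_force: [-0.5, -0.6, -1.8]
finger_gap: 6.0
```

```bash
python3 - <<'E'
from h import *;from cell import manip;import cv2
s=manip.read_state();print(here(s),s['finger_gap'],s["wrist_force"])
p=manip.camera("scene");a=cv2.resize(p["img"][130:330,270:460,::-1],None,fx=2.1,fy=2.1,interpolation=2)
p=manip.camera("side");b=cv2.resize(p["img"][110:310,250:440,::-1],None,fx=2.1,fy=2.1,interpolation=2)
cv2.imwrite("pics/l1.png",np.hstack([a,b]))
E
```

```text
[ -90.771 -139.695   91.359    3.152] 5.981336972645441 [-0.46150301 -0.55768681 -1.7627032 ]
```

View pics/l1.png

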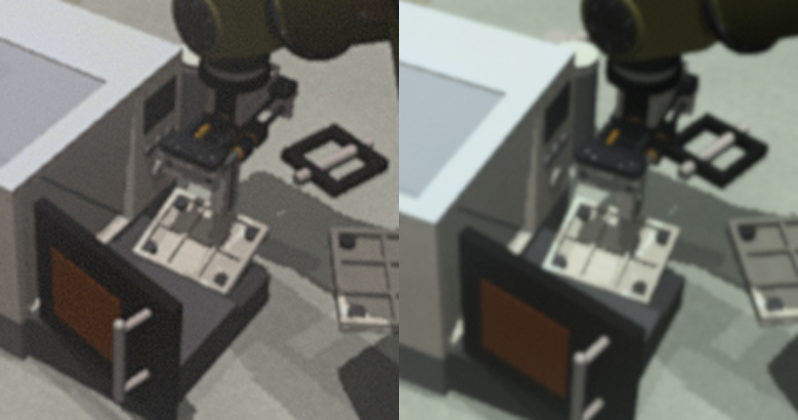

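```bash
cat >> h.py <<'E'
def tri(a,b):
    return inv(e,least_squares(lambda X:np.r_[SC.proj(X)[0]-a,SI.proj(X)[0]-b],[520,-100,80]).x)[0]
E
python3 - <<'E'
from h import *
for a,b in [((382.9,270.5),(369.5,253.8)),((334.3,249),(318.6,237.6)),((397.6,240.5),(384.8,219.5))]: print(tri(a,b))
E
```

```text
[-142.81976374  -93.72209304   15.83548901]
[-35.6656695  -46.50680563  62.26015829]
[-159.70382069 -119.97967703  103.94722099]
```

```bash
python3 - <<'E'
from h import *
obs={"sc":[(382.9,270.5),(334.3,249),(397.6,240.5)],"si":[(369.5,253.8),(318.6,237.6),(384.8,219.5)]}
print(obs)
for d in (0,5,10,15,20):
    a=np.radians(d);c,q=np.cos(a),np.sin(a)
    O=np.array([-139.7-3*c,88.5]) # outer top corner
    I=O+95*np.array([c,-q])
    P=[(-150,*I),(-31,*I),(-150,*O)]
    print(d,np.round(I),np.round(SC.proj(w(e,P))).tolist(),np.round(SI.proj(w(e,P))).tolist())
E
```

```text
{'sc': [(382.9, 270.5), (334.3, 249), (397.6, 240.5)], 'si': [(369.5, 253.8), (318.6, 237.6), (384.8, 219.5)]}
0 [-48.  88.] [[377.0, 260.0], [333.0, 240.0], [399.0, 237.0]] [[368.0, 245.0], [317.0, 228.0], [383.0, 218.0]]
5 [-48.  80.] [[377.0, 263.0], [333.0, 242.0], [399.0, 237.0]] [[367.0, 248.0], [317.0, 231.0], [383.0, 218.0]]
10 [-49.  72.] [[377.0, 265.0], [333.0, 245.0], [399.0, 237.0]] [[367.0, 250.0], [317.0, 233.0], [383.0, 218.0]]
15 [-51.  64.] [[377.0, 267.0], [334.0, 247.0], [399.0, 237.0]] [[367.0, 252.0], [318.0, 235.0], [383.0, 219.0]]
20 [-53.  56.] [[378.0, 269.0], [334.0, 249.0], [399.0, 237.0]] [[367.0, 254.0], [318.0, 237.0], [383.0, 219.0]]
```

Request:
send_rows:
  series:
    - [[0,0,0.5,0,0],[0,0,3,-3.5,0],[0,0,4.5,-6.5,0],[0,0,6.5,-10,0],[0,0,8.5,-13,0],[0,0,10.5,-16,0],[0,0,12.5,-19,0],[0,0,14.5,-22,0],[0,0,17,-24.5,0],[0,0,17,-24.5,0]]
  newtons: 30

```text
clock: 13.65
eef_pos: [522.5, -129.3, 116.8]
eef_rot: [-3.139, 0.002, 3.087]
wrist_force: [-2.3, -8.9, 3.2]
finger_gap: 5.4
```

```bash
cat > tilt.py <<'E'
from h import *;from cell import manip;import cv2
s=manip.read_state();print(here(s),s['clock'],s['finger_gap'],s["wrist_force"])
p=manip.camera("scene");q=manip.camera("side")
m=[d for d in manip.silhouettes("plate",p)];n=[d for d in manip.silhouettes("plate",q)]
f=lambda L:[(np.round(d["rect"]).tolist(),round(d["conf"],2)) for d in L]
print(f(m),f(n))
np.savez("tilt.npz",sc=[d["pixels"] for d in m],si=[d["pixels"] for d in n],a=p["img"],b=q["img"])
E
python3 tilt.py
```

```text
[ -90.615 -123.661  116.752    3.152] 13.65 5.379215090517668 [-2.27301988 -8.87554509  3.23169456]
[([425.0, 234.0, 59.0, 54.0], 0.97), ([138.0, 283.0, 76.0, 63.0], 0.84), ([333.0, 357.0, 72.0, 64.0], 0.82), ([335.0, 213.0, 60.0, 59.0], 0.63)] [([318.0, 198.0, 66.0, 58.0], 0.9), ([118.0, 294.0, 90.0, 74.0], 0.83), ([405.0, 213.0, 70.0, 52.0], 0.82), ([341.0, 343.0, 81.0, 74.0], 0.75)]
```

```bash
cat > fit.py <<'E'
from h import *
z=np.load("tilt.npz")
S=lambda M,i:cv2.findContours(M,0,1)
import cv2
def pts(phi,y0,z0): # inner bottom corner (y0,z0)
    c,q=np.cos(phi),np.sin(phi);o=[]
    for x in(-150,-31):
        for a in(0,95):
            for b in(0,12): o.append((x,y0-a*c+b*q,z0+a*q+b*c))
    return np.array(o)
def sil(C,P):
    m=np.zeros((480,640),np.uint8);cv2.fillConvexPoly(m,cv2.convexHull(np.round(C.proj(w(e,P))).astype(np.int32)),1);return m>0
def best(M):
    # the mask nearest the feed table
    t=SC.proj(w(e,[(-90,-90,70)]))[0]
    return min(M,key=lambda m:np.linalg.norm(np.argwhere(m).mean(0)[::-1]-t))
A,B=best(z["sc"]),best(z["si"])
out=[]
for d in range(0,100,5):
  for y0 in range(-80,-30,4):
    for z0 in (46,56,66,76):
      v=[];P=pts(np.radians(d),y0,z0)
      for C,M in((SC,A),(SI,B)):
        m=sil(C,P);v.append((m&M).sum()/(m|M).sum())
      out.append((round(sum(v)/2,3),d,y0,z0))
for o in sorted(out)[::-1][:10]:print(o)
E
sed -i '1i import cv2' fit.py; python3 fit.py
```

```text
(np.float64(0.905), 20, -44, 66)
(np.float64(0.899), 45, -60, 46)
(np.float64(0.899), 15, -44, 66)
(np.float64(0.897), 30, -52, 56)
(np.float64(0.895), 25, -44, 66)
(np.float64(0.895), 15, -48, 66)
(np.float64(0.893), 20, -52, 56)
(np.float64(0.893), 15, -36, 76)
(np.float64(0.891), 45, -56, 46)
(np.float64(0.891), 25, -52, 56)
```

```bash
python3 - <<'E'
from h import *;import cv2
exec(open("fit.py").read().split("A,B=")[0])
z=np.load("tilt.npz")
o=[]
for C,k,(r,c) in((SC,"a",(195,320)),(SI,"b",(180,305))):
    im=cv2.resize(z[k][r:r+90,c:c+90,::-1].copy(),None,fx=4.4,fy=4.4,interpolation=2)
    im=cv2.convertScaleAbs(im,alpha=1.4)
    for d,col in((20,(255,0,0)),(30,(0,200,0)),(40,(0,0,255))):
        a=np.radians(d);P=pts(a,-123.7+92*np.cos(a)-6*np.sin(a),113-89*np.sin(a)-12*np.cos(a))
        u=(C.proj(w(e,P[[1,3,7,5]]))-[c,r]+.5)*4.4
        cv2.polylines(im,[np.round(u).astype(np.int32)],True,col,1)
    o.append(im)
cv2.imwrite("pics/t1.png",np.hstack(o))
E
```

```text
(no output)
```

View pics/t1.png

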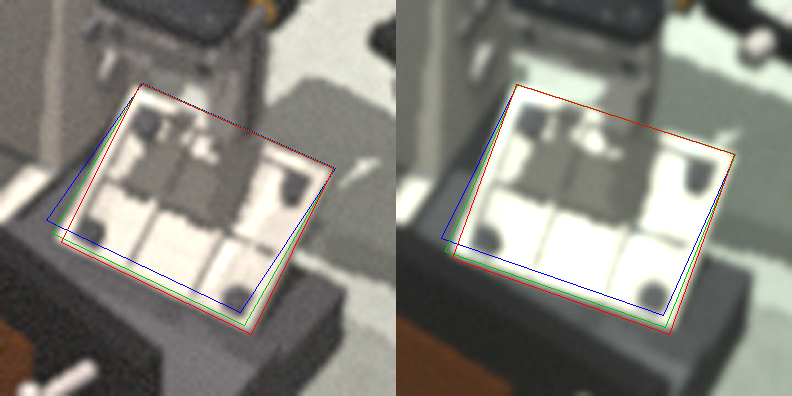

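Request:
send_rows:
  series:
    - [[0,0,2,-2.5,0],[0,0,4.5,-4.5,0],[0,0,7,-6.5,0],[0,0,10,-8.5,0],[0,0,13,-10.5,0],[0,0,16,-12,0],[0,0,19,-14,0],[0,0,22.5,-15.5,0],[0,0,22.5,-15.5,0]]

```text
clock: 14.75
eef_pos: [525.1, -109.7, 136.1]
eef_rot: [-3.134, 0.008, 3.086]
wrist_force: [-12.5, -25.9, 36.2]
finger_gap: 1.3
```

```bash
python3 tilt.py; python3 fit.py|head -6
```

```text
[ -89.29  -103.988  136.149    3.152] 14.75 1.2728835457789347 [-12.46972332 -25.90511253  36.20496205]
[([333.0, 213.0, 61.0, 60.0], 0.81), ([330.0, 355.0, 71.0, 65.0], 0.77), ([135.0, 285.0, 80.0, 60.0], 0.75)] [([115.0, 291.0, 92.0, 77.0], 0.94), ([407.0, 214.0, 68.0, 50.0], 0.92), ([343.0, 345.0, 80.0, 72.0], 0.74), ([316.0, 200.0, 63.0, 55.0], 0.67)]
(np.float64(0.913), 75, -72, 46)
(np.float64(0.912), 70, -68, 46)
(np.float64(0.896), 80, -68, 56)
(np.float64(0.893), 75, -64, 56)
(np.float64(0.891), 65, -64, 46)
(np.float64(0.887), 70, -60, 56)
```

Request:
send_rows:
  series:
    - [[0,0,-1,-5,0],[0,0,2,-7.5,0],[0,0,5.5,-9,0],[0,0,9,-10.5,0],[0,0,13,-11.5,0],[0,0,13,-11.5,0]]

```text
clock: 15.55
eef_pos: [524.0, -92.2, 142.2]
eef_rot: [3.141, -0.0, 3.087]
wrist_force: [-0.1, 0.3, 0.6]
finger_gap: 0.6
```

```bash
python3 tilt.py; python3 fit.py|head -6
```

```text
[-91.554 -86.595 142.234   3.153] 15.55 0.5595000115024268 [-0.05123955  0.28353738  0.63245824]
[([337.0, 224.0, 63.0, 46.0], 0.82), ([426.0, 231.0, 60.0, 58.0], 0.74), ([136.0, 282.0, 75.0, 63.0], 0.69), ([335.0, 359.0, 69.0, 59.0], 0.63)] [([338.0, 346.0, 85.0, 74.0], 0.92), ([117.0, 292.0, 92.0, 75.0], 0.77), ([405.0, 212.0, 71.0, 56.0], 0.75), ([322.0, 208.0, 62.0, 46.0], 0.64)]
(np.float64(0.885), 0, -52, 56)
(np.float64(0.884), 0, -60, 46)
(np.float64(0.881), 0, -64, 46)
(np.float64(0.88), 0, -56, 56)
(np.float64(0.866), 0, -48, 56)
(np.float64(0.856), 5, -60, 46)
```

Request:
send_rows:
  series:
    - [[0.2,0,-10,-30,0],[0.35,0,-30,-60,0],[0.35,0,-58,-88,0],[0.35,0,-58,-88,0],[0.35,0,-58,-88,0],[0.35,0,-58,-88,0]]

```text
clock: 16.35
eef_pos: [520.4, -150.3, 229.1]
eef_rot: [3.141, -0.002, 3.087]
wrist_force: [-0.2, 0.9, -0.4]
finger_gap: 32.6
```

```bash
cat > rect.py <<'E'
from h import *;from cell import manip;import cv2
s=manip.read_state();p=manip.camera("wrist");C=wcam(s,p);print(here(s),s["clock"])
M=[d for d in manip.silhouettes("plate",p)]
for d in M[:3]:
    m=d["pixels"].astype(np.uint8)
    c=max(cv2.findContours(m,0,2)[0],key=cv2.contourArea)[:,0]
    q=np.array([inv(e,C.onz(u,ZT))[0][:2] for u in c],np.float32) if (ZT:=58.) else 0
    print(round(d["conf"],2),np.round(d["rect"]),[np.round(v,2) for v in cv2.minAreaRect(q)],np.round(cv2.boxPoints(cv2.minAreaRect(q)),1).tolist())
np.savez("wr.npz",img=p["img"],f=C.f,c=C.c,T=C.T)
E
python3 rect.py
```

```text
[ -91.301 -144.761  229.136    3.152] 16.35
0.82 [130.   0. 210. 130.] [array([-253.21, -216.29]), array([113.35, 140.25]), np.float64(32.4)] [[-338.6000061035156, -187.5], [-263.5, -305.8999938964844], [-167.8000030517578, -245.10000610351562], [-242.89999389648438, -126.69999694824219]]
0.76 [309. 157. 107. 129.] [array([ -87.83, -107.63]), array([121.73,  96.8 ]), np.float64(0.17)] [[-148.8000030517578, -59.400001525878906], [-148.5, -156.1999969482422], [-26.799999237060547, -155.89999389648438], [-27.100000381469727, -59.099998474121094]]
0.59 [593.   0.  47.  65.] [array([-258.87,  113.23]), array([52.42, 37.92]), np.float64(58.99)] [[-288.6000061035156, 100.5], [-256.1000061035156, 81.0], [-229.10000610351562, 125.9000015258789], [-261.6000061035156, 145.5]]
```

Request:
send_rows:
  series:
    - [[0.35,-2,-7.5,50,0.5],[0.35,-2,-7.5,95,0.5],[0.35,-2,-7.5,130,0.5],[0.35,-2,-7.5,155,0.5],[0.35,-2,-7.5,165,0.5],[0.35,-2,-7.5,169,0.5],[0.35,-2,-7.5,170,0.5],[0.35,-2,-7.5,170.5,0.5],[0.35,-2,-7.5,170.5,0.5]]
  newtons: 20

```text
clock: 17.35
eef_pos: [522.8, -158.6, 60.8]
eef_rot: [-3.141, 0.002, 3.078]
wrist_force: [-0.6, -0.2, -0.2]
finger_gap: 32.9
```

Request:
send_rows:
  series:
    - [[0.35,0,0,0,0],[0.35,0,0,0.5,0],[0.35,0,0,0.5,0]]

```text
clock: 17.65
eef_pos: [522.4, -158.5, 59.5]
eef_rot: [-3.142, 0.0, 3.078]
wrist_force: [0.4, 0.9, 0.4]
finger_gap: 33.1
```

Request:
send_rows:
  series:
    - [[0.35,0,0,0.7,0],[0.35,0,0,1.4,0],[0.35,0,0,1.4,0]]

```text
clock: 17.95
eef_pos: [522.4, -158.7, 58.0]
eef_rot: [-3.141, 0.0, 3.078]
wrist_force: [-0.9, -2.2, 3.2]
finger_gap: 32.9
```

Request:
send_rows:
  series:
    - [[0.35,0,0,-0.3,0],[0,0,0,-0.3,0],[0,0,0,-0.3,0],[0,0,0,-0.3,0],[0,0,0,-0.3,0],[0,0,0,-0.3,0],[0,0,0,-0.3,0]]

```text
clock: 18.65
eef_pos: [522.3, -158.4, 58.2]
eef_rot: [3.141, -0.0, 3.078]
wrist_force: [0.5, 0.5, 1.4]
finger_gap: 5.7
```

```bash
python3 - <<'E'
from h import *;from cell import manip
s=manip.read_state();print(here(s),s['finger_gap'],s["wrist_force"])
# inner rim corner contact, tip depth 6.8
def tgt(d):
    c,q=np.cos(d),np.sin(d);P=min(-60,-50-12*q)
    return (-89.5,P-92*c+6*q,46-6.8+8+89.3*q+12*c,np.pi)
for d in range(0,95,5): print(d,np.round(tgt(np.radians(d))[1:3],1),rows(s,[tgt(np.radians(d))])[0])
E
```

```text
[ -88.884 -152.707   58.193    3.143] 5.667990598830878 [0.46273166 0.53200286 1.36492148]
0 [-152.    59.2] [0.6, 0.7, -1.0, 0.1]
5 [-151.1   66.9] [0.6, 1.6, -8.7, 0.1]
10 [-149.6   74.5] [0.6, 3.1, -16.3, 0.1]
15 [-147.3   81.9] [0.6, 5.4, -23.7, 0.1]
20 [-144.4   89. ] [0.6, 8.3, -30.8, 0.1]
25 [-140.8   95.8] [0.6, 11.9, -37.6, 0.1]
30 [-136.7  102.2] [0.6, 16.0, -44.0, 0.1]
35 [-131.9  108.3] [0.6, 20.8, -50.1, 0.1]
40 [-126.6  113.8] [0.6, 26.1, -55.6, 0.1]
45 [-120.8  118.8] [0.6, 31.9, -60.6, 0.1]
50 [-114.5  123.3] [0.5, 38.2, -65.1, 0.1]
55 [-107.9  127.2] [0.5, 44.9, -69.0, 0.1]
60 [-101.2  130.5] [0.5, 51.5, -72.3, 0.1]
65 [-94.3 133.2] [0.5, 58.4, -75.0, 0.1]
70 [-87.1 135.2] [0.5, 65.6, -77.0, 0.1]
75 [-79.6 136.6] [0.5, 73.1, -78.4, 0.1]
80 [-71.9 137.2] [0.5, 80.8, -79.0, 0.1]
85 [-64.  137.2] [0.4, 88.7, -79.0, 0.1]
90 [-56.  136.5] [0.4, 96.7, -78.3, 0.1]
```

Request:
send_rows:
  series:
    - [[0,0,0.5,-4,0],[0,0,1,-7.5,0],[0,0,1.5,-11.5,0],[0,0,2.5,-15,0],[0,0,3.5,-19,0],[0,0,4.5,-22.5,0],[0,0,6,-26,0],[0,0,7.5,-30,0],[0,0,7.5,-30,0]]

```text
clock: 19.55
eef_pos: [523.1, -150.9, 88.8]
eef_rot: [-3.141, 0.001, 3.078]
wrist_force: [0.0, 0.5, -3.5]
finger_gap: 5.7
```

```bash
cat > fit2.py <<'E'
exec(open("fit.py").read().split("out=[]")[0])
from cell import manip
# plate held at outer rim; find phi and overlap h (rim top above fingertip) given TCP
h0=here(manip.read_state());out=[]
for d in range(0,91,3):
  a=np.radians(d);c,q=np.cos(a),np.sin(a)
  for h in(0,2,4,6,8):
   for dy in (-3,0,3):
    P=pts(a,h0[1]+dy+92*c-6*q,h0[2]-8+h-89*q-12*c)
    v=[]
    for C,M in((SC,A),(SI,B)):
        m=sil(C,P);v.append((m&M).sum()/(m|M).sum())
    out.append((round(float(sum(v)/2),3),d,h,dy,np.round(P[0][1:],0).tolist()))
for o in sorted(out)[::-1][:7]:print(o)
E
python3 tilt.py; python3 fit2.py
```

```text
[ -88.597 -145.193   88.836    3.144] 19.55 5.663955389643713 [ 0.04824301  0.52817313 -3.53812233]
[([136.0, 283.0, 78.0, 63.0], 0.92), ([332.0, 216.0, 67.0, 52.0], 0.85), ([333.0, 353.0, 72.0, 65.0], 0.63), ([427.0, 236.0, 52.0, 54.0], 0.62), ([285.0, 222.0, 73.0, 110.0], 0.32)] [([117.0, 292.0, 89.0, 76.0], 0.94), ([319.0, 200.0, 63.0, 48.0], 0.88), ([405.0, 214.0, 72.0, 52.0], 0.83), ([340.0, 346.0, 82.0, 74.0], 0.7)]
(0.92, 0, 6, 0, [-53.0, 74.0])
(0.917, 0, 8, 0, [-53.0, 76.0])
(0.915, 0, 8, 3, [-50.0, 76.0])
(0.902, 3, 8, 0, [-54.0, 71.0])
(0.899, 0, 6, 3, [-50.0, 74.0])
(0.899, 0, 4, 0, [-53.0, 72.0])
(0.898, 0, 4, -3, [-56.0, 72.0])
```

Request:
send_rows:
  series:
    - [[0,0,0,0,0],[0,0,0,0,0],[0,0,0,0,0],[0,0,0,0,0]]
  newtons: 10

```text
clock: 20.15
eef_pos: [522.8, -151.0, 88.2]
eef_rot: [3.142, 0.0, 3.078]
wrist_force: [-1.0, -0.5, -1.0]
finger_gap: 6.2
```

```bash
python3 tilt.py|head -1; python3 fit2.py|head -4
```

```text
[ -88.842 -145.341   88.222    3.143] 20.15 6.242511738616064 [-0.98842155 -0.48985592 -1.00678651]
(0.947, 12, 6, 3, [-54.0, 56.0])
(0.94, 12, 8, 3, [-54.0, 58.0])
(0.938, 9, 4, 3, [-52.0, 58.0])
(0.934, 15, 8, 3, [-55.0, 54.0])
```

Request:
send_rows:
  series:
    - [[0,0,1.5,-3,0],[0,0,3.5,-6.5,0],[0,0,5.5,-10,0],[0,0,8,-13,0],[0,0,10,-16,0],[0,0,12.5,-19,0],[0,0,12.5,-19,0]]

```text
clock: 21.05
eef_pos: [523.8, -138.2, 107.7]
eef_rot: [-3.142, 0.001, 3.078]
wrist_force: [0.2, -0.1, -2.1]
finger_gap: 6.5
```

```bash
python3 tilt.py|head -1; python3 fit2.py|head -4
```

```text
[ -88.723 -132.513  107.673    3.144] 21.05 6.469495441858774 [ 0.17457147 -0.08422197 -2.0725275 ]
(0.924, 15, 2, 0, [-46.0, 66.0])
(0.922, 21, 6, 3, [-46.0, 62.0])
(0.92, 21, 4, 0, [-49.0, 60.0])
(0.919, 18, 0, -3, [-50.0, 60.0])
```

Request:
send_rows:
  series:
    - [[0,0,4,0,0],[0,0,8,0,0],[0,0,11.5,-2,0],[0,0,13.5,-5,0],[0,0,15.5,-8,0],[0,0,18,-11,0],[0,0,20,-14.5,0],[0,0,20,-14.5,0],[0,0,20,-14.5,0]]
  newtons: 6

```text
clock: 22.15
eef_pos: [525.3, -120.1, 123.1]
eef_rot: [-3.138, 0.002, 3.078]
wrist_force: [-3.4, -11.3, 9.0]
finger_gap: 14.0
```

```bash
python3 tilt.py|head -1; python3 fit2.py|head -4
```

```text
[ -88.383 -114.351  123.078    3.143] 22.15 14.04449004003796 [ -3.40047494 -11.33253202   8.9558058 ]
(0.888, 48, 8, 0, [-57.0, 49.0])
(0.888, 42, 4, -3, [-53.0, 51.0])
(0.888, 33, 4, -3, [-44.0, 60.0])
(0.887, 36, 6, -3, [-46.0, 59.0])
```

Request:
send_rows:
  series:
    - [[0,0,2,-3.5,0],[0,0,5,-5.5,0],[0,0,8.5,-7.5,0],[0,0,12,-9.5,0],[0,0,15.5,-11,0],[0,0,19,-12,0],[0,0,22.5,-13,0],[0,0,26,-14,0],[0,0,30,-15,0],[0,0,30,-15,0]]
  newtons: 8

```text
clock: 23.35
eef_pos: [528.1, -90.8, 140.2]
eef_rot: [-3.137, 0.006, 3.078]
wrist_force: [-8.3, -15.9, 27.5]
finger_gap: 24.9
```

```bash
python3 tilt.py|head -1; python3 fit2.py|head -4
```

```text
[-87.525 -84.843 140.206   3.143] 23.35 24.860795950747413 [ -8.32995558 -15.85398537  27.51355831]
(0.877, 78, 8, 3, [-69.0, 51.0])
(0.875, 75, 8, 3, [-64.0, 51.0])
(0.873, 78, 6, 3, [-69.0, 49.0])
(0.871, 81, 4, 3, [-74.0, 46.0])
```

```bash
python3 - <<'E'
import numpy as np,cv2
z=np.load("tilt.npz");o=[]
for k,(r,c) in(("a",(185,310)),("b",(165,295))):
    o.append(cv2.convertScaleAbs(cv2.resize(z[k][r:r+110,c:c+100,::-1],None,fx=4,fy=4,interpolation=2),alpha=1.3))
cv2.imwrite("pics/t2.png",np.hstack(o))
E
```

```text
(no output)
```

View pics/t2.png

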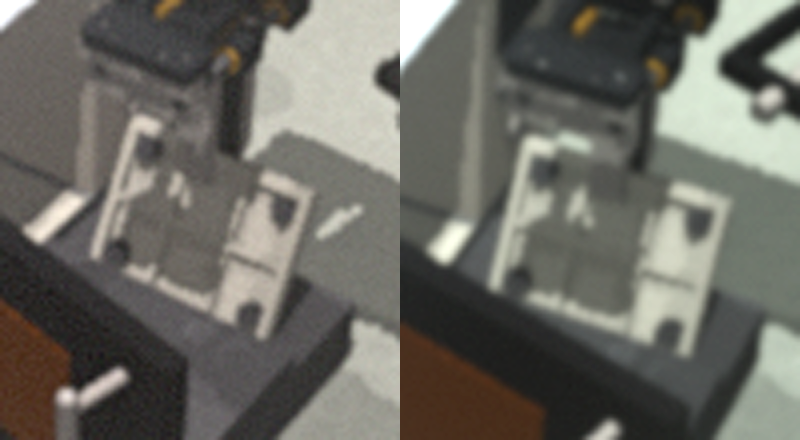

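```bash
sed 's/range(0,100,5)/range(50,91,3)/; s/(46,56,66,76)/(46,48)/; s/range(-80,-30,4)/range(-74,-50,2)/' fit.py > fit3.py; python3 fit3.py
```

```text
(np.float64(0.87), 77, -68, 48)
(np.float64(0.869), 80, -70, 48)
(np.float64(0.869), 77, -70, 48)
(np.float64(0.868), 83, -74, 48)
(np.float64(0.868), 80, -72, 48)
(np.float64(0.867), 80, -68, 48)
(np.float64(0.866), 77, -70, 46)
(np.float64(0.865), 74, -66, 48)
(np.float64(0.864), 83, -72, 48)
(np.float64(0.864), 80, -74, 46)
```

```bash
python3 - <<'E'
from cell import manip
for _ in range(2):
    s=manip.read_state();print(s["moment"],s["wrist_force"],s["finger_gap"],s["eef_rot"])
E
```

```text
[-3.39916522  1.4529794  -0.11820403] [ -8.68115605 -16.17785869  27.12279997] 24.010837014818417 [-3.13656279  0.00548074  3.07730425]
[-3.39916522  1.4529794  -0.11820403] [ -8.68115605 -16.17785869  27.12279997] 24.010837014818417 [-3.13656279  0.00548074  3.07730425]
```

Request:
send_rows:
  series:
    - [[0,0,1.5,-1,0],[0,0,4.5,-2.5,0],[0,0,8,-4,0],[0,0,11.5,-5.5,0],[0,0,15.5,-6.5,0],[0,0,19,-7.5,0],[0,0,19,-7.5,0]]

```text
clock: 24.25
eef_pos: [529.8, -70.2, 148.5]
eef_rot: [-3.14, 0.007, 3.078]
wrist_force: [-6.7, -3.4, 34.8]
finger_gap: 3.7
```

```bash
python3 tilt.py|head -1; python3 fit3.py|head -4; python3 -c "
from cell import manip
print(manip.read_state()['moment'])"
```

```text
[-87.171 -64.253 148.481   3.144] 24.25 3.731060092560709 [-6.66834752 -3.37709578 34.77080243]
(np.float64(0.851), 89, -70, 48)
(np.float64(0.845), 89, -66, 48)
(np.float64(0.844), 89, -68, 48)
(np.float64(0.834), 89, -70, 46)
[-0.76745081  1.39642699 -0.08165503]
```

Request:
send_rows:
  series:
    - [[0,0,2,-0.5,0],[0,0,4,-1,0],[0,0,6,-1.5,0],[0,0,6,-1.5,0]]

```text
clock: 24.85
eef_pos: [530.0, -63.8, 148.9]
eef_rot: [-3.141, 0.006, 3.078]
wrist_force: [-2.8, -1.1, 24.9]
finger_gap: 3.8
```

```bash
python3 tilt.py|head -1; python3 fit3.py|head -4; python3 -c "
from cell import manip
print(manip.read_state()['moment'])"
```

```text
[-87.375 -57.854 148.947   3.144] 24.85 3.819885972894954 [-2.79910111 -1.05642564 24.86898758]
(np.float64(0.801), 89, -62, 48)
(np.float64(0.801), 89, -62, 46)
(np.float64(0.799), 89, -60, 48)
(np.float64(0.795), 89, -64, 48)
[-0.22150566  0.55705886 -0.02231738]
```

Request:
send_rows:
  series:
    - [[0,0,0.5,-1.5,0],[0,0,0.5,-3,0],[0,0,0.5,-5,0],[0,0,0.5,-10,0],[0.3,0,0.5,-14,0],[0.3,0,0.5,-14,0],[0.3,0,0.5,-14,0]]

```text
clock: 25.75
eef_pos: [528.4, -63.2, 159.7]
eef_rot: [3.142, 0.0, 3.078]
wrist_force: [-0.4, 0.4, 0.5]
finger_gap: 20.9
```

```bash
python3 tilt.py; sed -i 's/range(50,91,3)/range(60,181,5)/' fit3.py; python3 fit3.py|head -4
```

```text
[-89.03  -57.316 159.695   3.143] 25.75 20.936113432855983 [-0.44411262  0.41489038  0.53723806]
[([332.0, 358.0, 71.0, 63.0], 0.98), ([329.0, 215.0, 54.0, 56.0], 0.95), ([427.0, 236.0, 63.0, 52.0], 0.92), ([134.0, 284.0, 79.0, 60.0], 0.65)] [([407.0, 214.0, 70.0, 52.0], 0.85), ([118.0, 292.0, 89.0, 74.0], 0.82), ([317.0, 205.0, 56.0, 49.0], 0.61)]
(np.float64(0.849), 100, -74, 48)
(np.float64(0.849), 95, -68, 48)
(np.float64(0.847), 95, -72, 48)
(np.float64(0.842), 95, -72, 46)
```

Request:
send_rows:
  series:
    - [[0.45,0,1,0,0],[0.45,0,1,0,0],[0.45,0,1,8,0],[0.45,0,1,16,0],[0.45,0,1,24,0],[0.45,0,1,26,0],[0.45,0,1,26,0]]
  newtons: 15

```text
clock: 26.65
eef_pos: [528.3, -62.2, 133.2]
eef_rot: [3.141, -0.001, 3.078]
wrist_force: [0.1, 0.7, -0.2]
finger_gap: 42.0
```

Request:
send_rows:
  series:
    - [[0,0,0,0,0],[0,0,0,0,0],[0,0,0,0,0],[0,0,0,0,0],[0,0,0,0,0],[0,0,0,0,0],[0,0,0,0,0]]

```text
clock: 27.35
eef_pos: [528.5, -62.2, 133.9]
eef_rot: [-3.142, 0.0, 3.078]
wrist_force: [-0.2, 0.3, 1.8]
finger_gap: 11.4
```

Request:
send_rows:
  series:
    - [[0,0,0,-6,0],[0,0,0,-12,0],[0,0,0,-18,0],[0,0,4,-19,0],[0,0,8,-19,0],[0,0,8,-19,0],[0,0,8,-17,0],[0,0,8,-15,0],[0,0,8,-14,0],[0,0,8,-14,0]]

```text
clock: 28.35
eef_pos: [528.9, -54.3, 147.8]
eef_rot: [-3.142, -0.0, 3.078]
wrist_force: [-2.0, 0.0, 2.2]
finger_gap: 11.7
```

```bash
python3 tilt.py; sed -i 's/(46,48)/(46,60,66)/;s/range(-74,-50,2)/range(-74,-30,3)/' fit3.py; python3 fit3.py|head -4
```

```text
[-89.107 -48.411 147.842   3.143] 28.35 11.74002860789891 [-2.03586509  0.03932634  2.21949191]
[([333.0, 356.0, 72.0, 64.0], 0.87), ([333.0, 218.0, 48.0, 58.0], 0.77), ([136.0, 284.0, 78.0, 64.0], 0.66), ([428.0, 233.0, 60.0, 58.0], 0.62)] [([342.0, 346.0, 79.0, 70.0], 0.98), ([407.0, 211.0, 68.0, 52.0], 0.63), ([119.0, 290.0, 89.0, 75.0], 0.61), ([314.0, 203.0, 56.0, 54.0], 0.58)]
(np.float64(0.874), 95, -53, 66)
(np.float64(0.869), 95, -50, 66)
(np.float64(0.861), 90, -47, 66)
(np.float64(0.852), 95, -56, 60)
```

Request:
send_rows:
  series:
    - [[0,0,3,0,0],[0,0,7.5,0,0],[0,0,11.5,0,0],[0,0,15.5,0.5,0],[0,0,19,1,0],[0,0,23,1.5,0],[0,0,27,2.5,0],[0,0,30.5,3.5,0],[0,0,34,4.5,0],[0,0,34,4.5,0]]
  newtons: 5

```text
clock: 29.55
eef_pos: [531.3, -19.8, 143.2]
eef_rot: [3.141, 0.0, 3.078]
wrist_force: [1.8, 0.2, 4.3]
finger_gap: 17.0
```

```bash
python3 tilt.py|head -1; sed -i 's/(46,60,66)/(60,)/;s/range(-74,-30,3)/range(-74,-20,3)/' fit3.py; python3 fit3.py|head -4
```

```text
[-89.023 -13.833 143.183   3.144] 29.55 17.04059083431415 [1.75961702 0.19678748 4.33516781]
(np.float64(0.765), 115, -56, 60)
(np.float64(0.751), 115, -59, 60)
(np.float64(0.728), 115, -53, 60)
(np.float64(0.721), 110, -53, 60)
```

Request:
send_rows:
  series:
    - [[1,0,0,0,0],[1,0,0,0,0],[1,0,2,-1,0],[1,0,2,-2,0],[1,0,2,-2,0],[1,0,2,-2,0],[1,0,2,-2,0],[1,0,2,-2,0],[1,0,2,-2,0]]

```text
clock: 30.65
eef_pos: [531.3, -18.3, 145.2]
eef_rot: [-3.142, 0.0, 3.078]
wrist_force: [0.0, -0.1, 0.7]
finger_gap: 85.6
```

```bash
python3 tilt.py; sed -i 's/(60,)/(60,66,72)/' fit3.py; python3 fit3.py|head -4
```

```text
[-89.094 -12.327 145.233   3.143] 30.65 85.61236307502439 [ 0.03632636 -0.11199314  0.65137453]
[([423.0, 236.0, 64.0, 54.0], 0.91), ([335.0, 252.0, 38.0, 38.0], 0.8), ([331.0, 355.0, 72.0, 66.0], 0.69), ([135.0, 283.0, 80.0, 63.0], 0.62)] [([404.0, 213.0, 71.0, 49.0], 0.84), ([341.0, 348.0, 85.0, 69.0], 0.62), ([119.0, 292.0, 88.0, 76.0], 0.6), ([336.0, 247.0, 30.0, 17.0], 0.57)]
(np.float64(0.356), 135, -47, 60)
(np.float64(0.356), 130, -38, 66)
(np.float64(0.355), 135, -44, 66)
(np.float64(0.354), 130, -44, 60)
```

Request:
send_rows:
  series:
    - [[1,0,0,-40,0],[1,0,0,-85,0],[1,0,0,-115,0],[1,0,0,-115,0],[1,0,0,-115,0]]

```text
clock: 31.35
eef_pos: [531.2, -18.3, 260.1]
eef_rot: [3.142, 0.0, 3.078]
wrist_force: [-0.6, -0.4, -0.9]
finger_gap: 93.9
```

```bash
sed -i 's/(ZT:=58.)/(ZT:=72.)/' rect.py; python3 rect.py; python3 - <<'E'
import numpy as np,cv2
cv2.imwrite("pics/w3.png",np.load("wr.npz")["img"][:,:,::-1])
E
```

```text
[-89.132 -12.308 260.065   3.143] 31.35
0.78 [ 14.   0. 198. 133.] [array([-249.95, -195.44]), array([112.2 , 137.86]), np.float64(32.46)] [[-334.29998779296875, -167.39999389648438], [-260.29998779296875, -283.70001220703125], [-165.60000610351562, -223.5], [-239.60000610351562, -107.19999694824219]]
0.69 [446.   0. 154.  78.] [array([-248.88,  163.86]), array([ 62.12, 130.94]), np.float64(0.1)] [[-280.1000061035156, 229.3000030517578], [-279.79998779296875, 98.30000305175781], [-217.6999969482422, 98.4000015258789], [-217.89999389648438, 229.39999389648438]]
0.56 [295. 155.  96. 123.] [array([-86.94,   7.94]), array([ 95.5, 119.4]), np.float64(89.91)] [[-146.6999969482422, -39.70000076293945], [-27.299999237060547, -39.900001525878906], [-27.200000762939453, 55.599998474121094], [-146.60000610351562, 55.79999923706055]]
```

View pics/w3.png

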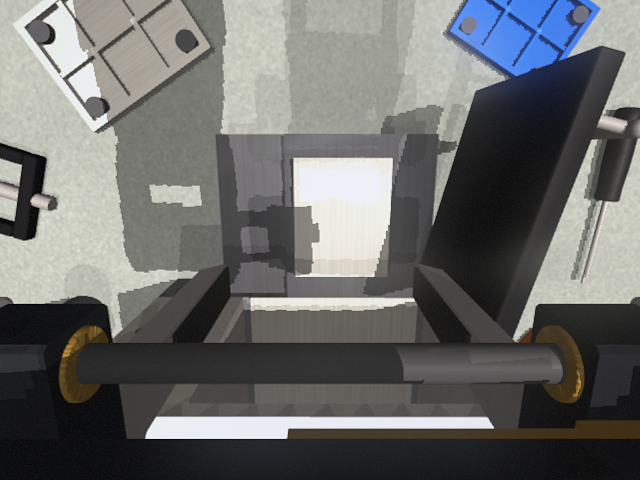

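```bash
python3 - <<'E'
from h import *;from cell import manip
s=manip.read_state();print(rows(s,[(-217,8,150,np.pi/2),(-217,8,72,np.pi/2)]))
E
```

```text
[[127.4, 20.5, 108.8, 90.1], [127.4, 20.5, 186.8, 90.1]]
```

Request:
send_rows:
  series:
    - [[1,40,5,0,8],[1,80,12,20,16],[1,127.5,20.5,50,25],[1,127.5,20.5,80,33],[1,127.5,20.5,109,42],[1,127.5,20.5,109,50],[1,127.5,20.5,109,60],[1,127.5,20.5,109,75],[1,127.5,20.5,109,90],[1,127.5,20.5,109,90]]

```text
clock: 32.45
eef_pos: [404.7, 10.3, 150.1]
eef_rot: [-3.139, -0.0, 1.599]
wrist_force: [-0.2, -0.4, -1.1]
finger_gap: 93.9
```

```bash
python3 - <<'E'
from h import *;from cell import manip
s=manip.read_state();print(here(s),s["joints"],rows(s,[(-217,8,72,np.pi/2)]))
E
```

```text
[-217.295    7.946  150.106    1.665] [-6.49936650e-02  4.48697884e-02  1.97789387e+00  1.28236066e-05
  1.12100523e+00 -9.31698750e-02] [[0.0, 0.3, 78.1, 5.4]]
```

Request:
send_rows:
  series:
    - [[1,0,0,30,5.5],[1,0,0,60,5.5],[1,0,0,75,5.5],[1,0,0,78,5.5],[1,0,4,78,5.5],[1,0,8,78,5.5],[1,0,12,78,5.5],[1,0,16,78,5.5],[1,0,20,78,5.5]]

```text
clock: 33.35
eef_pos: [425.7, 11.0, 73.6]
eef_rot: [3.142, 0.0, 1.509]
wrist_force: [-4.1, 0.6, 7.5]
finger_gap: 93.7
```

```bash
python3 - <<'E'
from h import *;from cell import manip
s=manip.read_state();print(here(s),s["wrist_force"],rows(s,[(-40,8,72,np.pi/2)]))
E
```

```text
[-196.414    9.974   73.603    1.575] [-4.05278265  0.59281983  7.49440656] [[-2.6, 156.4, 1.6, 0.2]]
```

Request:
send_rows:
  series:
    - [[1,-1,5,0,0],[1,-2,13,-0.5,0],[1,-2,23,-0.5,0],[1,-2,33,-0.5,0],[1,-2,43,-0.5,0],[1,-2,53,-0.5,0],[1,-2,63,-0.5,0],[1,-2,73,-0.5,0],[1,-2,80,-0.5,0],[1,-2,80,-0.5,0]]

```text
clock: 34.35
eef_pos: [506.0, 4.0, 73.6]
eef_rot: [3.141, -0.0, 1.509]
wrist_force: [-0.2, 0.4, 0.3]
finger_gap: 93.9
```

```bash
python3 rect.py; python3 - <<'E'
from cell import manip
print(manip.read_state()["wrist_force"])
E
```

```text
[-115.826    8.257   73.604    1.575] 34.35
0.88 [423. 190. 217. 156.] [array([-10.53,  16.25]), array([ 78.3 , 106.85]), np.float64(89.33)] [[-64.4000015258789, -22.299999237060547], [42.400001525878906, -23.5], [43.29999923706055, 54.79999923706055], [-63.5, 56.0]]
0.56 [ 0.  0. 94. 73.] [array([-234.56,  127.33]), array([32.15, 34.62]), np.float64(60.16)] [[-257.6000061035156, 122.0], [-227.5, 104.80000305175781], [-211.5, 132.6999969482422], [-241.60000610351562, 149.89999389648438]]
0.49 [147. 429.   4.   9.] [array([-210.3 ,  -79.02]), array([4.04, 3.29]), np.float64(84.17)] [[-212.10000610351562, -80.9000015258789], [-208.89999389648438, -81.19999694824219], [-208.5, -77.19999694824219], [-211.6999969482422, -76.80000305175781]]
[-0.19860669  0.1392313  -0.58086717]
```

Request:
send_rows:
  series:
    - [[1,0,8,0,0],[1,0,16,0,0],[1,0,24,0,0],[1,0,32,0,0],[1,0,39,0,0],[1,0,44,0,0],[1,0,48,0,0],[1,0,52,0,0],[1,0,54,0,0]]

```text
clock: 35.35
eef_pos: [559.2, 0.7, 73.7]
eef_rot: [3.142, -0.0, 1.509]
wrist_force: [-3.1, 0.4, 1.7]
finger_gap: 94.1
```

Request:
send_rows:
  series:
    - [[1,0,2,0,0],[1,0,4,0,0],[1,0,6,0,0],[1,0,8,0,0],[1,0,10,0,0]]

```text
clock: 35.85
eef_pos: [569.1, 0.1, 73.7]
eef_rot: [3.142, -0.0, 1.509]
wrist_force: [-1.9, 0.5, 0.1]
finger_gap: 93.7
```

Request:
send_rows:
  series:
    - [[1,0,2,0,0],[1,0,4,0,0],[1,0,6,0,0],[1,0,6,0,0]]

```text
clock: 36.25
eef_pos: [575.2, -0.2, 73.7]
eef_rot: [3.141, -0.0, 1.509]
wrist_force: [0.1, -0.6, 0.0]
finger_gap: 93.8
```

```bash
python3 rect.py; python3 - <<'E'
from cell import manip
print(manip.read_state()["wrist_force"])
E
```

```text
[-46.428   8.562  73.732   1.575] 36.25
0.63 [421. 187. 219. 159.] [array([59.  , 16.13]), array([ 78.63, 106.82]), np.float64(89.11)] [[5.0, -22.399999618530273], [111.80000305175781, -24.0], [113.0, 54.599998474121094], [6.199999809265137, 56.29999923706055]]
[-0.3940793   0.31522437  0.00119037]
```

Request:
send_rows:
  series:
    - [[1,0,-20,0,0],[1,0,-60,0,0],[1,0,-105,0,0],[1,0,-150,0,0],[1,0,-168,-20,0],[0.5,0,-168,-65,0],[0.5,0,-168,-110,0],[0.5,0,-168,-155,0],[0.5,0,-168,-200,0],[0.5,0,-168,-226,0]]

```text
clock: 37.35
eef_pos: [407.6, 10.1, 303.4]
eef_rot: [3.137, 0.0, 1.509]
wrist_force: [0.0, 0.1, -0.9]
finger_gap: 57.4
```

```bash
python3 - <<'E'
from h import *;from cell import manip
s=manip.read_state();print(here(s),s["clock"],rows(s,[(-166,170,300,1.346),(-166,170,190,1.346)]))
E
```

```text
[-214.376    7.875  303.367    1.575] 37.35 [[161.9, 49.0, 3.4, 13.1], [161.9, 49.0, 113.4, 13.1]]
```

Request:
send_rows:
  series:
    - [[0.5,45,15,0,6],[0.5,90,30,0,13],[0.5,130,40,0,13],[0.5,162,49,3,13],[0.5,162,49,3,13],[0.5,162,49,40,13],[0.5,162,49,75,13],[0.5,162,49,100,13],[0.5,162,49,113,13],[0.5,162,49,113,13]]
  newtons: 20

```text
clock: 38.35
eef_pos: [465.7, 168.2, 185.9]
eef_rot: [-3.14, 0.001, 1.282]
wrist_force: [0.6, -0.2, 0.6]
finger_gap: 47.2
```

Request:
send_rows:
  series:
    - [[0,0,0,0,0],[0,0,0,0,0],[0,0,0,0,0],[0,0,0,0,0],[0,0,0,0,0],[0,0,0,0,0],[0,0,0,0,0]]

```text
clock: 39.05
eef_pos: [465.5, 169.3, 187.0]
eef_rot: [-3.14, -0.0, 1.283]
wrist_force: [-6.4, 2.3, 4.4]
finger_gap: 10.2
```

```bash
cat > door.py <<'E'
from h import *;from cell import manip;import sys
s=manip.read_state();h=here(s);print(h,s['clock'],s['finger_gap'],s["wrist_force"]@Z(e[2]))
t0=np.arctan2(-(h[0]+15),-(h[1]-98))-np.arctan2(35,166)
if t0<0:t0+=2*np.pi
print(t0,np.hypot(h[0]+15,h[1]-98),"tool x,y of force",)
hc=np.array([-13.5,98.5]);k=168.5/169.7
f=lambda t:np.array([-15,98])+(handle(t)-[-15,98])*k
a=f(t0);b=h[:2]
for r in rows(s,[(*(f(t)-a+b),190,h[3]+(t0-t)) for t in t0-np.arange(1,11)*float(sys.argv[1])]):print(r)
E
python3 door.py .06
```

```text
[-167.022  170.518  187.025    1.348] 39.05 10.214945532514836 [-6.50039961  1.8727457   4.39834623]
1.8080941972397897 168.43262394203802 tool x,y of force
[-9.9, -1.9, -3.0, -3.4]
[-19.9, -3.3, -3.0, -6.9]
[-30.0, -4.0, -3.0, -10.3]
[-40.1, -4.1, -3.0, -13.7]
[-50.2, -3.6, -3.0, -17.2]
[-60.3, -2.6, -3.0, -20.6]
[-70.2, -0.9, -3.0, -24.1]
[-80.1, 1.4, -3.0, -27.5]
[-89.8, 4.3, -3.0, -30.9]
[-99.3, 7.7, -3.0, -34.4]
```

Handle gripped; closing.

Request:
send_rows:
  series:
    - [[0,-10,-2,0,-3.5],[0,-20,-3.5,0,-7],[0,-30,-4,0,-10.5],[0,-40,-4,0,-13.5],[0,-50,-3.5,0,-17],[0,-60.5,-2.5,0,-20.5],[0,-70,-1,0,-24],[0,-80,1.5,0,-27.5],[0,-90,4.5,0,-31],[0,-99.5,7.5,0,-34.5]]

```text
clock: 40.05
eef_pos: [445.4, 70.9, 187.0]
eef_rot: [3.14, 0.0, 1.887]
wrist_force: [8.9, 1.4, -4.6]
finger_gap: 10.7
```

```bash
python3 door.py .06
```

```text
[-180.599   71.042  187.04     1.953] 40.05 10.734656575782028 [ 8.76644601  2.01150436 -4.56998641]
1.2016212708685778 167.77890977414293 tool x,y of force
[-9.9, -1.9, -3.0, -3.5]
[-19.9, -3.2, -3.0, -6.9]
[-30.0, -3.9, -3.0, -10.3]
[-40.1, -4.0, -3.0, -13.8]
[-50.2, -3.5, -3.0, -17.2]
[-60.3, -2.4, -3.0, -20.7]
[-70.2, -0.7, -3.0, -24.1]
[-80.1, 1.6, -3.0, -27.5]
[-89.8, 4.5, -3.0, -31.0]
[-99.2, 7.9, -3.0, -34.4]
```

Request:
send_rows:
  series:
    - [[0,-10,-1,0,-3.5],[0,-20,-2,0,-7],[0,-30,-3,0,-10.5],[0,-40,-3,0,-13.5],[0,-50,-2.5,0,-17],[0,-60.5,-1.5,0,-20.5],[0,-70,0,0,-24],[0,-80,2.5,0,-27.5],[0,-90,5,0,-31],[0,-99,8.5,0,-34.5]]

```text
clock: 41.05
eef_pos: [484.0, -20.7, 187.1]
eef_rot: [3.141, 0.001, 2.489]
wrist_force: [0.8, 0.9, 1.3]
finger_gap: 10.6
```

```bash
python3 door.py .06
```

```text
[-136.083  -17.804  187.058    2.555] 41.05 10.577448567382321 [0.70281859 0.96962907 1.29600487]
0.5998795536747715 167.54599161125878 tool x,y of force
[-9.9, -1.9, -2.9, -3.5]
[-19.9, -3.2, -2.9, -6.9]
[-30.0, -3.9, -2.9, -10.3]
[-40.1, -4.1, -2.9, -13.8]
[-50.2, -3.6, -2.9, -17.2]
[-60.3, -2.4, -2.9, -20.7]
[-70.2, -0.7, -2.9, -24.1]
[-80.1, 1.6, -2.9, -27.5]
[-89.8, 4.4, -2.9, -31.0]
[-99.2, 7.9, -2.9, -34.4]
```

Request:
send_rows:
  series:
    - [[0,-10,-2,0,-3.5],[0,-20,-3,0,-7],[0,-30,-4,0,-10.5],[0,-40,-4,0,-13.5],[0,-50,-3.5,0,-17],[0,-60.5,-2.5,0,-20.5],[0,-70,-0.5,0,-24],[0,-80,1.5,0,-27.5],[0,-80,1.5,0,-27.5]]

```text
clock: 41.95
eef_pos: [548.8, -68.4, 187.1]
eef_rot: [-3.141, 0.001, 2.967]
wrist_force: [-0.1, -2.7, 5.5]
finger_gap: 10.3
```

```bash
python3 door.py .02
```

```text
[-68.373 -61.172 187.051   3.033] 41.95 10.3033440642678 [ 0.05376509 -2.68463071  5.54402082]
0.115734544188107 167.88210956799418 tool x,y of force
[-3.3, -0.7, -2.9, -1.2]
[-6.6, -1.3, -2.9, -2.3]
[-9.9, -1.9, -2.9, -3.5]
[-13.3, -2.3, -2.9, -4.6]
[-16.6, -2.8, -2.9, -5.7]
[-20.0, -3.1, -2.9, -6.9]
[-23.3, -3.4, -2.9, -8.0]
[-26.7, -3.6, -2.9, -9.2]
[-30.0, -3.8, -2.9, -10.3]
[-33.4, -3.8, -2.9, -11.5]
```

Request:
send_rows:
  series:
    - [[0,-3.5,-0.5,0,-1],[0,-6.5,-1.5,0,-2.5],[0,-10,-2,0,-3.5],[0,-13.5,-2.5,0,-4.5],[0,-16.5,-3,0,-5.5],[0,-18.5,-3,0,-6.5],[0,-18.5,-3,0,-6.5]]

```text
clock: 42.65
eef_pos: [566.0, -74.5, 187.1]
eef_rot: [-3.141, 0.001, 3.081]
wrist_force: [-1.7, -5.5, 5.4]
finger_gap: 10.4
```

```bash
python3 door.py .01|head -3
```

```text
[-50.73  -66.135 187.054   3.146] 42.65 10.423839481605468 [-1.32887893 -5.59952114  5.44976869]
0.006542885252325686 167.97896036408844 tool x,y of force
[-1.6, -0.4, -2.9, -0.6]
```

Request:
send_rows:
  series:
    - [[0,-1.5,0,0,0],[0,-3,0,0,0],[0,-4.5,0,0,0],[0,-4.5,0,0,0]]

```text
clock: 43.05
eef_pos: [569.7, -75.5, 187.0]
eef_rot: [-3.139, -0.001, 3.08]
wrist_force: [-7.8, -10.3, 7.7]
finger_gap: 10.5
```

Request:
send_rows:
  series:
    - [[0,-1.5,0.5,0,0],[0,-2.5,0.5,0,0],[0,-2.5,0.5,0,0]]

```text
clock: 43.35
eef_pos: [571.1, -75.6, 186.8]
eef_rot: [-3.139, -0.004, 3.079]
wrist_force: [-17.5, -12.4, 11.3]
finger_gap: 10.3
```

Request:
send_rows:
  series:
    - [[0,1.5,0,0,0],[0.35,1.5,0,0,0],[0.35,1.5,0,0,0],[0.35,1.5,0,0,0],[0.35,1.5,0,0,0],[0.35,1.5,0,-30,0],[0.35,1.5,0,-70,0],[0.35,1.5,0,-110,0],[0.35,1.5,0,-120,0]]

```text
clock: 44.25
eef_pos: [572.0, -73.8, 311.3]
eef_rot: [-3.141, 0.006, 3.08]
wrist_force: [-0.9, -0.9, -0.4]
finger_gap: 32.8
```

Request:
send_rows:
  series:
    - [[0.35,50,0,0,0],[0.35,90,0,0,0],[0.35,90,0,0,0],[0.35,90,0,0,0]]

```text
clock: 44.65
eef_pos: [481.3, -68.2, 306.8]
eef_rot: [3.142, 0.001, 3.08]
wrist_force: [0.6, -0.7, 0.3]
finger_gap: 32.6
```

```bash
python3 - <<'E'
from h import *;from cell import manip;import cv2
s=manip.read_state();print(here(s),s["clock"],s["wrist_force"])
p=manip.camera("wrist");C=wcam(s,p);im=p["img"][:,:,::-1].copy();o=[]
for t,c in((0,(0,255,0)),(.05,(0,0,255))):
    h=handle(t);u=C.proj(w(e,[(*h,106),(*h,214)]));cv2.line(im,tuple(int(v) for v in u[0]),tuple(int(v) for v in u[1]),c,1)
    L=np.array([-15,98])+196*np.array([-np.sin(t),-np.cos(t)])
    u=C.proj(w(e,[(-15,98,65),(*L,65)]));cv2.line(im,tuple(int(v) for v in u[0]),tuple(int(v) for v in u[1]),c,1)
a=cv2.resize(im[130:330,200:470],None,fx=1.5,fy=1.5)
q=manip.camera("scene");b=cv2.resize(q["img"][100:340,170:440,::-1],None,fx=1.4,fy=1.4)
H=max(a.shape[0],b.shape[0]);f=lambda x:cv2.copyMakeBorder(x,0,H-x.shape[0],0,0,0)
o=np.hstack([f(a),f(b)]);print(o.shape);cv2.imwrite("pics/end.png",o)
E
```

```text
[-135.667  -65.425  306.849    3.146] 44.65 [ 0.61269894 -0.73838266  0.29198508]
(336, 783, 3)
```

View pics/end.png

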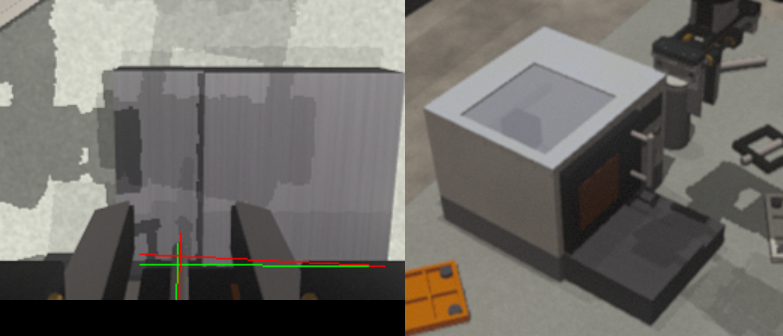

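```bash
python3 -c "
from cell import manip
print(manip.sign_off(),manip.read_state()['clock'])"
```

```text
the job is handed in; nothing more can be done
the job is handed in; nothing more can be done
```

I opened the door, turned the plate over onto the feed table, slid it into the engraver and shut the door. The job was handed in at about 45 s; `sign_off` gave no verdict.

- **Door opening:** I swung it by its bar handle to about 1.8 rad, judged from where the gripper let go of the handle. It stood about 0.08 rad ajar at the start.
- **Turning the plate:** The first tip slipped and the plate fell back flat onto the ledge. On the second try I levered it upright against the step. I then gripped it by its thickness, set it on the table, leaned it over about 25 degrees and let it fall. The wrist camera showed it flat, smooth side up, with its middle at about x -87, y 8.
- **Sliding in:** I pushed it until its near edge was about 6 to 13 mm behind the front plane, so its middle is about 66 to 73 mm in. Part of the plate was hidden in that last view. I could not see it again once the door was shut.
- **Shutting the door:** I pushed the handle until it met a firm stop. The last picture fits an angle of 0 better than 0.05 rad, and the feed table is empty.
- **Forces:** The wrist force peaked at about 46 N in the readings I took. That was when the closed fingertips pressed on the plate's edge during the first tip. I could not tell whether the 40 N limit on the arm and gripper body counts that contact.
- **Can, pedal and screwdriver:** I never touched them on purpose, but I did not measure them again. The can and pedal look in place in the last picture, which does not show the screwdriver.

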